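# Mix the paint and hold the sprung height pointer at its mark

### The job

I am about to paint the neck band on the figure standing on the marking stand. Mix the settled paint first: lift the tall closed paint jar off its round cork mat, turn it over so that its lid points steeply downwards, keep it so for about a second, then set it gently back upright in the middle of the mat and let it go. Then pull the knob of the stand's sprung telescoping rod up until its pointer is level with the clip set on the scale bar, and finish while still holding it there, leaving the figure and the other things on the table where they are.

Things in the scene. Friction and masses are not known exactly. Their poses are not given: they have to be found in the camera images.
- paint_jar: the taller paint jar: closed glass cylinder 52 mm in diameter and 62 mm high, part-filled red; on it a steel screw lid 54 mm in diameter from 68 to 84 mm above the foot (84 mm high in all); 0.15 to 0.31 kg, the content does not move. It starts upright on the cork mat. Origin: centre of its underside; z points from foot to lid
- cork_mat: fixed round cork mat, 90 mm in diameter, 6 mm thick, on the table; origin: centre of its underside, on the table (its top is 6 mm above)
- marking_stand: fixed marking stand: wooden base 100 mm (its x) by 275 mm (its y, -105 to +170), 14 mm thick; upright steel tube, 20 mm diameter, at the origin, mouth 100 mm above the table; flat scale bar 16 mm wide at y = -80 mm, top 200 mm above the table; turntable 88 mm diameter at y = +125 mm, top at 42 mm, with the figure on it. Origin: on the table under the tube's axis; z up
- pointer_rod: rod in the tube; slides straight up only, by up to 85 mm. Inner spring pulls it back: 6 N fully in (the start), 1 N more per 10 mm. Origin: on its axis at its pointer arm's height, 110 mm above the table at the start. Arm: level bar 6 mm thick, from 74 mm on the stand's +y side to a point 66 mm out on the -y side. On top: round wooden knob, 28 mm diameter, 10 to 53 mm above the origin
- knob_grip (a point): on the axis of the knob, 34 mm above the pointer arm's centre line (144 mm above the table at the start): where to grip the knob from above. The parallel part of the knob reaches from 18 mm below to 14 mm above this point, and the arm's upper face lies 31 mm below it
- pointer_tip (a point): the pointed end of the pointer arm beside the scale bar, on the arm's centre line
- length_mark: the length mark: small brass clip fixed on the scale bar, 16 x 22 mm and 6 mm thick in height, with a small round screw; origin: its centre. It is 35 to 70 mm above the pointer's starting height; the rod is at its mark when pointer_tip is as high as this centre
- figure: gourd-shaped clay figure 70 mm in diameter, 162 mm high, loose on the stand's turntable; to be left alone
- squat_jar: a second, squat closed jar, 62 mm in diameter and 44 mm high, on the table; to be left alone
- paint_dish: white ceramic dish 76 mm in diameter and 22 mm high; to be left alone
- flat_brush: wide brush lying on the table; to be left alone
- brush_pot: metal tin 72 mm in diameter and 95 mm high with brushes standing in it to about 215 mm; to be left alone
- spare_figure: smaller gourd-shaped figure, 53 mm in diameter, 122 mm high, on the table; to be left alone
- bell: round clay bell 60 mm in diameter and 65 mm high on the table; to be left alone

How it is judged:
On the way, in this order (a step that is already met when the one before it is completed fails the run):
1. the paint jar is held off the table, turned over by at least 126 degrees, for 0.8 s (angle between paint_jar's own z axis and vertical above 2.2 rad and height (world z) of paint_jar above 0.06 m and contact force between the fingers and paint_jar above 0.5 N), for 0.8 s.
2. the paint jar stands upright on its cork mat again, let go (angle between paint_jar's own z axis and vertical below 0.12 rad and horizontal distance between paint_jar and cork_mat below 0.025 m and z of paint_jar in the frame of cork_mat below 0.011 m and contact force between the fingers and paint_jar below 0.1 N and linear speed of paint_jar below 0.03 m/s), for 0.2 s.
At the end, for the whole second after the job is handed in: Jar upright (7 deg), still and let go, within 25 mm of the mat's centre; fingers hold the sprung rod still, pointer within 5 mm of the clip's height, not resting on figure or jar; figure within 20 mm and other loose things within 30 mm of their starts (all of step 2 and z of pointer_tip in the frame of length_mark between -0.005 and 0.005 m and linear speed of pointer_rod below 0.01 m/s and contact force between the fingers and pointer_rod above 2 N and contact force between pointer_rod and figure below 0.3 N and contact force between pointer_rod and paint_jar below 0.3 N and distance of figure from where it was at the start of the episode below 0.02 m and distance of each of squat_jar, paint_dish, flat_brush, brush_pot, spare_figure, bell from where it was at the start of the episode below 0.03 m); the arm keeps its last pose, push and grip.
It fails at once if the figure is shifted more than 20 mm (distance of figure from where it was at the start of the episode above 0.02 m).
It fails at once if another loose thing on the table is shifted more than 30 mm (distance of any of squat_jar, paint_dish, flat_brush, brush_pot, spare_figure, bell from where it was at the start of the episode above 0.03 m).
It fails at once if the paint jar is dropped (falls freely faster than 0.5 m/s) (contact force between the fingers and paint_jar below 0.05 N and linear speed of paint_jar above 0.5 m/s).
It also fails if it takes over 64 s, if anything falls off the work surface, if the arm or the gripper's body presses on something with over 40 N, if the wrist force passes 120 N, or if a joint passes its speed limit or range.

### The arm

A 7-joint arm with a two-finger parallel gripper is mounted at the origin on the work surface. World frame = base frame: x ahead of the robot, y to its left, z up, the work surface at z = 0. Lengths are in m, angles in rad, forces in N, time in s.
With the tool pointing down it reaches from about 0.4 to 0.875 m from the base axis. Payload 19.3 kg.
Tool frame: the origin (TCP) lies at the very end of the fingers, on their centre line; the grasp point (between the pads) lies 19 mm behind it; z points along the fingers, y is the line along which they close (so a half turn about z gives the same grasp; the last joint's range is limited). The gripper opens to 85 mm and grips with 20 to 120 N. Pads are 22 mm wide; open, the fingers measure 114 mm over their backs; the gripper's body (76 mm by 85 mm) begins 54 mm behind the grasp point. The pads swing forward as they close: fully open they stand 13 mm farther back than shut.
Start: joints at [1.152, 0.521, -0.036, 1.599, 0.021, 1.021, -0.113], TCP at [0.214, -0.587, 0.205] pointing down, gripper open.
Joint ranges: [-2.91, 2.91], [-0.3, 2.13], [-1.5, 1.42], [0.17, 2.43], [-1.26, 4.41], [0.16, 1.93], [-2.52, 2.52]. Speed limits (rad/s): [1.89, 1.89, 2.39, 2.39, 3.01, 3.01, 3.01].

### API

Orientations are given as [roll, pitch, yaw] about the fixed x, y, z axes, in that order (R = Rz(yaw) Ry(pitch) Rx(roll)).
In Python, from workcell import bot gives the robot as it stands.
- The arm moves only by the shell command python3 -m crank 'ROWS' [FORCE]. ROWS is a JSON object of lists of equal length, an entry for each row: "travel": the shift along the world's x, y, z in cm, a list of three; "turn": the turn, a rotation vector about the world's x, y, z in degrees, a list of three; "gripper": the closure, from 0 (fully open) to 1 (shut). A call has exactly 5 rows; each row is the pose to reach, as a shift and turn from the pose commanded when the call began; what a row does not reach only later rows make up. A row lasts 1/10 s, in which the tool goes at most 50 mm and 8.59 degrees, less where a joint would pass 70% of its speed; a pose out of reach is approached as far as the arm can. A call with a gripper value outside its range is refused whole. The fingers move at their own pace and stop on an object; FORCE is the grip in N (left out, the last holds). Time passes only in rows, so rows that repeat a pose let the fingers close, or fill a call up. It gives the time, the measured TCP pose, the force, the opening and the grip force at its end, in the units of the state.
- bot.observe(): the state, without advancing time (a new reading comes with each control period).
- bot.grab_frame(name): name is "side" or "top" or "wrist"; returns a dict with "pixels" (480x640x3 uint8, red, green, blue), "fx", "fy", "cx", "cy" (pixels), "extrinsics" (4x4, takes a point from world to camera coordinates). Camera axes: x right, y down, z forward; pixel columns grow to the right and rows downward; lengths in m; the calibration is good to about 2 mm. A picture is of the moment at which its call begins. There is no depth.
- bot.job_done(): hands the job in; it is judged then, once.
The state is a dict: "clock": time; "qpos": joint angles; "qd": joint speeds; "joint_efforts": joint torques, N m; "position": TCP position; "tool_rot": TCP orientation; "force": force on the tool from outside, world axes, zero at the start; "moment": the same for the moment, N m; "grip_width": finger opening in m; "finger_force": force on a finger pad.
Only numpy, scipy, OpenCV 4.12 (cv2) and the standard library are available. Lean on these libraries where they do the work, as an engineer would, in place of code of your own. Each camera call takes 0.05 s, during which the arm holds its last target. There are 200 camera calls.

## Working session

There is one attempt and no reset: what is moved stays moved. The work goes in short steps, Python scripts to look and compute and a shell command to move; the robot and the scene stay as the last step left them, time stands still between calls to the robot, and variables do not carry over. Pictures are saved under pics/ and viewed, at most 10 in all, crops included, and the job is handed in when it is done.

```bash
ls; mkdir -p pics; python3 - <<'E'
from workcell import bot
import cv2,numpy as np,json
print(bot.observe())
for n in ["side","top"]:
    f=bot.grab_frame(n); cv2.imwrite(f"pics/{n}0.png",f["pixels"][:,:,::-1])
    print(n,f["fx"],f["fy"],f["cx"],f["cy"],np.round(f["extrinsics"],4).tolist())
E
```

```text
pics
{'clock': 0.0, 'qpos': array([ 1.15181029,  0.52200548, -0.03636359,  1.60000037,  0.02120001,
        1.02107008, -0.11277715]), 'qd': array([ 1.23332886e-03,  5.97944609e-05, -8.89935935e-04, -3.31596723e-05,
       -3.60321459e-04, -1.33823335e-03, -4.37451232e-04]), 'joint_efforts': array([ 3.54824188e-03, -9.27081513e+01,  1.98147006e+00, -3.69916248e+01,
        1.79073529e-02,  8.43625021e-03, -5.64990887e-05]), 'position': array([ 0.21346133, -0.58703872,  0.20423338]), 'tool_rot': array([-3.14049580e+00,  5.92505944e-05,  3.48830192e-01]), 'force': array([0.89080386, 0.49385761, 0.14297761]), 'moment': array([-0.0269123 ,  0.0414402 , -0.01802631]), 'finger_force': 0.0, 'grip_width': 0.08525526349119729}
side 560.6561631151038 560.6561631151038 316.1232017276505 239.31913779706574 [[-0.9962, -0.0854, -0.0151, 0.5864], [-0.051, 0.7176, -0.6946, 0.1375], [0.0702, -0.6912, -0.7192, 1.1749], [0.0, 0.0, 0.0, 1.0]]
top 474.80241818698744 474.80241818698744 315.1056345640163 238.2757702408516 [[0.0199, -0.9998, -0.0046, -0.0524], [-0.9951, -0.0194, -0.0972, 0.6027], [0.0971, 0.0065, -0.9953, 1.1651], [0.0, 0.0, 0.0, 1.0]]
```

View pics/side0.png

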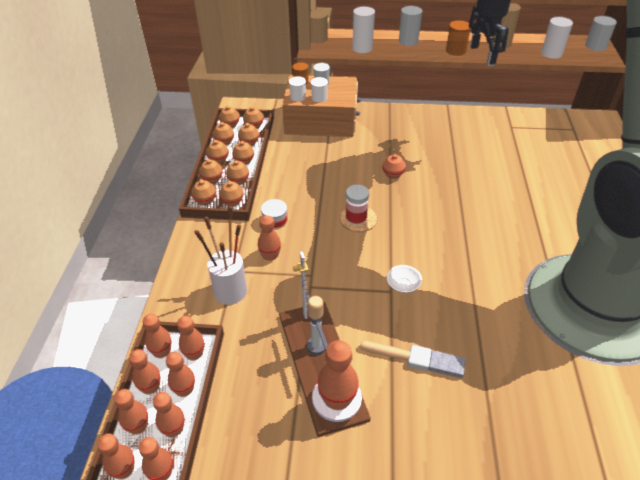

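View pics/top0.png

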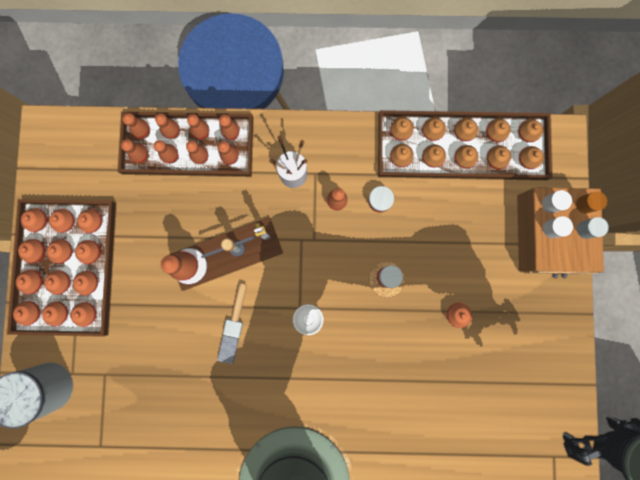

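The side view shows the jar's lid at (357,192) on the mat at (358,217), the knob at (316,303) and the clip near (303,267). The top view shows the lid at (391,276), the knob at (227,244) and the clip near (261,231). I'll zoom in on these for exact pixels.

```bash
python3 - <<'E'
import cv2,numpy as np
s=cv2.imread("pics/side0.png");t=cv2.imread("pics/top0.png")
def c(im,x,y,w=80,h=60):
    o=cv2.resize(im[y:y+h,x:x+w],(400,300),interpolation=cv2.INTER_CUBIC)
    for k in range(0,w,10): cv2.line(o,(k*400//w,0),(k*400//w,6),(0,255,0),1); cv2.putText(o,str(x+k),(k*400//w,16),0,.33,(255,0,0),1)
    for k in range(0,h,10): cv2.line(o,(0,k*300//h),(6,k*300//h),(0,255,0),1); cv2.putText(o,str(y+k),(8,k*300//h+4),0,.33,(255,0,0),1)
    return o
cv2.imwrite("pics/crop0.png",np.vstack([np.hstack([c(s,320,180),c(t,350,250)]),np.hstack([c(s,260,250,160,120),c(t,200,210)])]))
E
```

```text
(no output)
```

View pics/crop0.png

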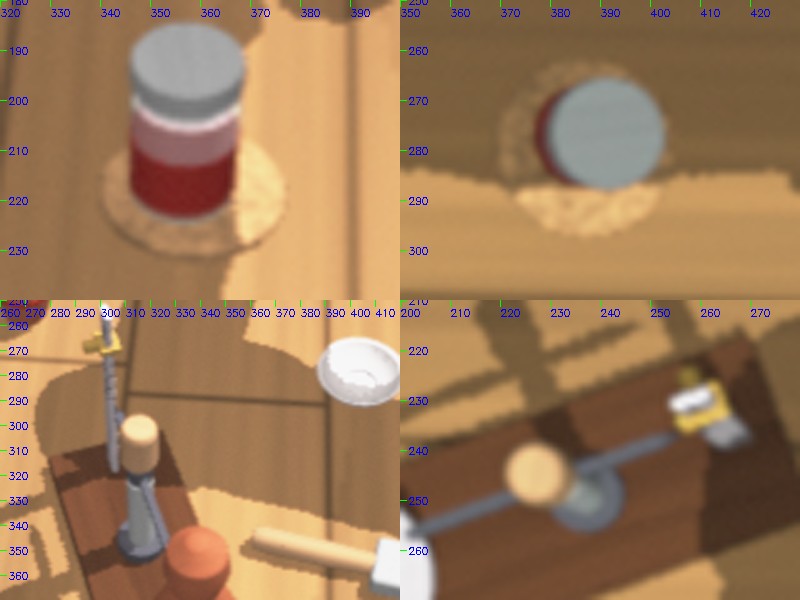

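```bash
cat > h.py <<'E'
import cv2,numpy as np
from workcell import bot
def K(f): return np.array([[f["fx"],0,f["cx"]],[0,f["fy"],f["cy"]],[0,0,1.]])
def P(f): return K(f)@np.asarray(f["extrinsics"])[:3]
def tri(f1,p1,f2,p2):
    X=cv2.triangulatePoints(P(f1),P(f2),np.array(p1,float).reshape(2,1),np.array(p2,float).reshape(2,1))[:,0]
    X=X[:3]/X[3]
    e=[np.round(proj(f,X)-p,1) for f,p in((f1,p1),(f2,p2))]
    return np.round(X,4),e
def proj(f,X):
    x=P(f)@np.append(X,1); return x[:2]/x[2]
def ray(f,p,z):
    E=np.asarray(f["extrinsics"]);R=E[:3,:3];c=-R.T@E[:3,3]
    d=R.T@np.linalg.inv(K(f))@[p[0],p[1],1]; return np.round(c+d*(z-c[2])/d[2],4)
E
python3 - <<'E'
from h import *
s=bot.grab_frame("side");t=bot.grab_frame("top")
for n,a,b in [("lid",(357.1,192.2),(391.1,276.2)),("mat",(358.3,217.6),(386.5,279.3)),("knob",(315.5,300.9),(226.8,244.5)),("clip",(300.1,267.7),(259.4,231.2))]:
    print(n,*tri(s,a,t,b))
print("dish",ray(t,(308,319),.02),"squat",ray(t,(381,199),.044),"bell",ray(t,(459,316),.05),"spare",ray(t,(338,198),.08),"fig",ray(t,(176,264),.19),"pot",ray(t,(292,168),.09),"tt",ray(t,(191,266),.042))
w=bot.grab_frame("wrist");cv2.imwrite("pics/w0.png",w["pixels"][:,:,::-1])
o=bot.observe();E=w["extrinsics"];print("cam",-E[:3,:3].T@E[:3,3],E[:3,:3].round(3).tolist(),w["fx"],o["position"])
E
```

```text
lid [ 0.511  -0.2229  0.0877] [array([-0., -0.]), array([-0.,  0.])]
mat [ 0.5049 -0.224   0.0054] [array([0., 0.]), array([ 0. , -0.1])]
knob [0.5736 0.1559 0.1599] [array([0.2, 0. ]), array([ 0. , -0.2])]
clip [0.6069 0.0835 0.1634] [array([1.1, 0.1]), array([ 0. , -1.3])]
dish [ 0.402  -0.0268  0.02  ] squat [ 0.7042 -0.2036  0.044 ] bell [ 0.4188 -0.394   0.05  ] spare [ 0.698  -0.0945  0.08  ] fig [0.5261 0.2586 0.19  ] pot [0.7676 0.0184 0.09  ] tt [0.5274 0.2654 0.042 ]
cam [ 0.28671372 -0.56082397  0.37424297] [[0.343, -0.939, -0.001], [-0.895, -0.327, 0.302], [-0.284, -0.103, -0.953]] 373.6842991264719 [ 0.2135441  -0.58721499  0.20452981]
```

```bash
cat >> h.py <<'E'
from scipy.spatial.transform import Rotation as Ro
def frame(az,el,roll=0):
    # tool z at azimuth az, el deg below horizontal, tool x up-ish; roll about tool z
    a,e=np.radians([az,el]); z=np.array([np.cos(a)*np.cos(e),np.sin(a)*np.cos(e),-np.sin(e)])
    x=np.array([np.cos(a)*np.sin(e),np.sin(a)*np.sin(e),np.cos(e)])
    return Ro.from_matrix(np.c_[x,np.cross(z,x),z])*Ro.from_euler('z',roll,degrees=True)
def plan(pos,R):
    o=bot.observe(); C=Ro.from_euler('xyz',o["tool_rot"])
    v=(R*C.inv()).as_rotvec(degrees=True)
    print("t",round(float(o["clock"]),2),"pos",o["position"].round(4),"shift cm",((np.array(pos)-o["position"])*100).round(2),"turn deg",v.round(1),np.linalg.norm(v).round(1),"q",o["qpos"].round(2),"F",o["force"].round(1),"w",round(float(o["grip_width"]),4),"ff",o["finger_force"])
E
python3 - <<'E'
from h import *
R=frame(-23.6,20);f=R.as_matrix()[:,2];G=np.array([.511,-.2229,.046]);print(f)
plan(np.array([*(G-.0*f)[:2],.2]),R)
E
```

```text
[ 0.86109929 -0.37620503 -0.34202014]
t 0.25 pos [ 0.2135 -0.5872  0.2045] shift cm [29.75 36.43 -0.45] turn deg [ -2.3 -71.5 -37.9] 81.0 q [ 1.15  0.52 -0.04  1.6   0.02  1.02 -0.11] F [ 0.7 -0.3 -0.5] w 0.0853 ff 0.0
```

```bash
python3 -m crank '{"travel":[[1.5,1.8,0],[3,3.6,0],[4.5,5.5,0],[6,7.3,0],[7.4,9.1,0]],"turn":[[-0.1,-3.6,-1.9],[-0.2,-7.2,-3.8],[-0.3,-10.8,-5.7],[-0.5,-14.3,-7.6],[-0.6,-17.9,-9.5]],"gripper":[0,0,0,0,0]}' 60
python3 -m crank '{"travel":[[1.5,1.8,0],[3,3.6,0],[4.5,5.5,0],[6,7.3,0],[7.4,9.1,0]],"turn":[[-0.1,-3.6,-1.9],[-0.2,-7.2,-3.8],[-0.3,-10.8,-5.7],[-0.5,-14.3,-7.6],[-0.6,-17.9,-9.5]],"gripper":[0,0,0,0,0]}'
python3 -c "
from h import *
plan([.511,-.2229,.2],frame(-23.6,20))"
```

```text
clock: 0.75
position: [0.2882, -0.4957, 0.205]
tool_rot: [3.046, -0.3, 0.195]
force: [0.4, -0.3, 0.5]
grip_width: 0.0852
finger_force: 0.0
clock: 1.25
position: [0.3619, -0.4047, 0.2049]
tool_rot: [2.991, -0.607, 0.052]
force: [1.8, -0.4, 0.3]
grip_width: 0.0854
finger_force: 0.0
t 1.25 pos [ 0.3619 -0.4047  0.2049] shift cm [14.91 18.18 -0.49] turn deg [ -1.  -35.7 -18.8] 40.3 q [ 1.49  0.31 -0.57  2.21 -0.91  0.32  0.24] F [ 1.8 -0.4  0.3] w 0.0854 ff 0.0
```

```bash
python3 -m crank '{"travel":[[1.5,1.8,0],[3,3.6,0],[4.5,5.5,0],[6,7.3,0],[7.4,9.1,0]],"turn":[[-0.1,-3.6,-1.9],[-0.2,-7.2,-3.8],[-0.3,-10.8,-5.7],[-0.4,-14.3,-7.6],[-0.5,-17.9,-9.5]],"gripper":[0,0,0,0,0]}'
python3 -m crank '{"travel":[[1.5,1.8,0],[3,3.6,0],[4.5,5.5,0],[6,7.3,0],[7.4,9.1,0]],"turn":[[-0.1,-3.6,-1.9],[-0.2,-7.2,-3.8],[-0.3,-10.8,-5.7],[-0.4,-14.3,-7.6],[-0.5,-17.9,-9.3]],"gripper":[0,0,0,0,0]}'
python3 -c "
from h import *
plan([.511,-.2229,.2],frame(-23.6,20))
w=bot.grab_frame('wrist');cv2.imwrite('pics/w1.png',w['pixels'][:,:,::-1])"
```

```text
clock: 1.75
position: [0.372, -0.3404, 0.2504]
tool_rot: [3.064, -0.803, -0.086]
force: [-0.0, -1.5, -0.4]
grip_width: 0.0858
finger_force: 0.0
clock: 2.25
position: [0.3091, -0.352, 0.2567]
tool_rot: [-3.007, -1.013, -0.306]
force: [0.2, -0.3, 0.6]
grip_width: 0.0853
finger_force: 0.0
t 2.25 pos [ 0.3091 -0.352   0.2567] shift cm [20.19 12.91 -5.67] turn deg [ -7.4 -10.  -13. ] 18.0 q [ 2.48  0.71 -1.49  2.43 -1.26  0.16  0.65] F [ 0.2 -0.3  0.6] w 0.0853 ff 0.0
```

```bash
cat > fit.py <<'E'
from h import *
import itertools
from scipy.optimize import least_squares
S=[([1.15181029,.52200548,-.03636359,1.60000037,.02120001,1.02107008,-.11277715],[.21346133,-.58703872,.20423338],[-3.1404958,0,.34883]),
([1.49,.31,-.57,2.21,-.91,.32,.24],[.3619,-.4047,.2049],[2.991,-.607,.052])]
o=bot.observe();S.append((o["qpos"],o["position"],o["tool_rot"]))
def fk(q,p,sg):
    y0,h,L1,a1,L2,a2,b,Lt,y7=p
    q=np.array(q)*sg
    E=lambda ax,t:Ro.from_euler(ax,t)
    R=E('z',q[0]+y0);x=np.array([0,0,h]);
    R=R*E('y',q[1]);x=x+R.apply([0,0,0])
    R=R*E('z',q[2]);x=x+R.apply([a1,0,L1])
    R=R*E('y',q[3]);x=x+R.apply([a2,0,0])
    R=R*E('z',q[4]);x=x+R.apply([0,0,L2])
    R=R*E('y',q[5]);x=x+R.apply([b,0,Lt])
    R=R*E('z',q[6]+y7)
    return x,R
def res(p,sg):
    r=[]
    for q,x,e in S:
        X,R=fk(q,p,sg); r+=[*(X-x),*(.3*(R*Ro.from_euler('xyz',e).inv()).as_rotvec())]
    return np.array(r)
if __name__=="__main__":
    best=[]
    for s in itertools.product([1,-1],repeat=4):
        sg=np.array([s[0],1,s[1],1,s[2],1,s[3]])
        for y0 in (-2.4,0,2.4):
          for y7 in (-1.57,0,1.57,3.14):
            m=least_squares(res,[y0,.35,.35,0,.35,0,0,.25,y7],args=(sg,))
            best.append((m.cost,s,m.x.round(4)))
    best.sort(key=lambda b:b[0])
    for b in best[:4]: print(b)
E
python3 fit.py
```

```text
(np.float64(0.0004016199022219438), (-1, -1, -1, -1), array([-0.0743,  0.3391,  0.5494, -0.0576,  0.4449,  0.0219, -0.0329,
        0.3878,  1.5136]))
(np.float64(0.00040161990222194405), (-1, -1, -1, -1), array([-0.0743,  0.3391,  0.5494, -0.0576,  0.4449,  0.0219, -0.0329,
        0.3878,  1.5136]))
(np.float64(0.00040161990222195695), (-1, -1, -1, -1), array([-0.0743,  0.3391,  0.5494, -0.0576,  0.4449,  0.0219, -0.0329,
        0.3878,  1.5136]))
(np.float64(0.00040161990222196264), (-1, -1, -1, -1), array([-0.0743,  0.3391,  0.5494, -0.0576,  0.4449,  0.0219, -0.0329,
        0.3878,  1.5136]))
```

```bash
cat > log.py <<'E'
from h import *
import json
o=bot.observe()
open("s.jsonl","a").write(json.dumps([list(o["qpos"]),list(o["position"]),list(o["tool_rot"])])+"\n")
E
python3 log.py
python3 -c "
from h import *
plan([.33,-.40,.35],frame(-40,80))"
```

```text
t 2.3 pos [ 0.3069 -0.3536  0.2557] shift cm [ 2.31 -4.64  9.43] turn deg [ 17.4  45.9 -25.2] 55.1 q [ 2.48  0.71 -1.49  2.43 -1.26  0.16  0.65] F [-4.7 -2.5 -4.8] w 0.0854 ff 0.0
```

```bash
python3 -m crank '{"travel":[[0.5,-0.8,2],[1,-1.6,4],[1.5,-2.4,6],[2,-3.5,8],[2.3,-4.6,9.4]],"turn":[[1.7,4.6,-2.5],[3.5,9.2,-5],[5.2,13.8,-7.6],[7,18.4,-10],[8.7,23,-12.6]],"gripper":[0,0,0,0,0]}'
python3 log.py
python3 -m crank '{"travel":[[1,0,0],[2,0,0],[4,0,0],[6,0,0],[8,0,0]],"turn":[[1.7,4.6,-2.5],[3.5,9.2,-5],[5.2,13.8,-7.6],[7,18.4,-10],[8.7,23,-12.6]],"gripper":[0,0,0,0,0]}'
python3 log.py
python3 -m crank '{"travel":[[2,1,0],[4,2,0],[6,3,0],[8,4,0],[10,5,0]],"turn":[[0,0,0],[0,0,0],[0,0,0],[0,0,0],[0,0,0]],"gripper":[0,0,0,0,0]}'
python3 log.py
cat s.jsonl | cut -c1-400
python3 - <<'E'
import fit,json,numpy as np
from fit import *
S[1:]=[]
S+= [tuple(json.loads(l)) for l in open("s.jsonl")]
m=least_squares(res,[-.0743,.3391,.5494,-.0576,.4449,.0219,-.0329,.3878,1.5136],args=(np.array([-1,1]*3+[-1]),))
print(m.cost,m.x.round(4)); print(res(m.x,np.array([-1,1]*3+[-1])).reshape(-1,6).round(4))
E
```

```text
clock: 2.8
position: [0.332, -0.3884, 0.3306]
tool_rot: [-2.994, -0.742, -0.441]
force: [0.6, -0.7, -0.3]
grip_width: 0.0858
finger_force: 0.0
clock: 3.3
position: [0.3877, -0.3814, 0.328]
tool_rot: [-3.009, -0.445, -0.552]
force: [-1.4, -0.8, -0.7]
grip_width: 0.0857
finger_force: 0.0
clock: 3.8
position: [0.4886, -0.3305, 0.328]
tool_rot: [-3.007, -0.447, -0.55]
force: [-0.2, -0.1, 0.9]
grip_width: 0.0859
finger_force: 0.0
[[2.48297666730415, 0.7147892029626262, -1.4912332929264305, 2.4314990524855813, -1.262917057798838, 0.16065495386088466, 0.652330475537459], [0.306869896222453, -0.35364955517085683, 0.25573218655538743], [-2.9972556720870918, -1.0161228547467984, -0.31871096235318697]]
[[2.2749185103209526, 0.12589188299600113, -1.2094340289046552, 2.17436988218813, -0.8784903831743219, 0.5803882393840041, -0.1852837514975267], [0.3320284577936189, -0.38837956589522454, 0.3306036743642835], [-2.9941663391885527, -0.7422565230208845, -0.4410850844355829]]
[[1.7208961790757793, 0.16485673455692187, -0.9880913889441849, 1.9596613353314554, -0.1339443361371335, 0.6880765723694894, -1.2388751857430196], [0.3876754545351211, -0.38144108716563696, 0.32804241060238276], [-3.0088906850000123, -0.4447922664205186, -0.5518504570043725]]
[[1.3867511910223558, 0.22202802489925683, -0.930527764295621, 1.9018282015649384, 0.099182591256598, 0.6538990566708042, -1.6458435815298416], [0.4885527998701518, -0.3304735956626713, 0.32801102342801675], [-3.00658923692638, -0.4470381541528572, -0.5500333605705467]]
0.0006793239388605105 [-0.0738  0.2952  0.5559 -0.0359  0.4563  0.0092  0.0047  0.3383  1.5112]
[[ 0.0121  0.0044  0.0057  0.     -0.     -0.0043]
 [-0.007  -0.001   0.0066 -0.015   0.0028 -0.0128]
 [ 0.0057 -0.0043 -0.0099 -0.0118  0.0032 -0.0091]
 [ 0.0049  0.0034 -0.0026 -0.0077  0.0023 -0.0061]
 [-0.0002  0.0049  0.0002 -0.0077  0.0022 -0.0062]]
```

```bash
cat > fit2.py <<'E'
from h import *
import json
from scipy.optimize import least_squares
sg=np.array([-1,1]*3+[-1])
S=[([1.15181029,.52200548,-.03636359,1.60000037,.02120001,1.02107008,-.11277715],[.21346133,-.58703872,.20423338],[-3.1404958,0,.34883])]
S+=[tuple(json.loads(l)) for l in open("s.jsonl")]
def fk(q,p):
    o=p[:7];h,L1,a1,L2,a2,b,Lt=p[7:14]
    q=np.array(q)*sg+o
    E=lambda ax,t:Ro.from_euler(ax,t)
    R=E('z',q[0])*E('y',q[1])*E('z',q[2]);x=np.array([0,0,h])+R.apply([a1,0,L1])
    R=R*E('y',q[3])
    R=R*E('z',q[4]);x=x+R.apply([0,0,L2])+ (R*E('z',-q[4])).apply([a2,0,0])
    R=R*E('y',q[5]);x=x+R.apply([b,0,Lt])
    return x,R*E('z',q[6])
def res(p):
    r=[]
    for q,x,e in S:
        X,R=fk(q,p); r+=[*(X-x),*(.3*(R*Ro.from_euler('xyz',e).inv()).as_rotvec())]
    return np.array(r+list(.01*(p[:7]-[-.07,0,0,0,0,0,1.51])))
def fit(): return least_squares(res,[-.07,0,0,0,0,0,1.51,.2952,.5559,-.0359,.4563,.0092,.0047,.3383])
if __name__=="__main__":
    m=fit();print(m.x.round(4));print(m.fun[:6*len(S)].reshape(-1,6).round(4))
E
python3 fit2.py
```

```text
[-0.0461  0.0539 -0.0202  0.0097 -0.0277 -0.0258  1.5157  0.3     0.5613
 -0.0736  0.4705 -0.024   0.0054  0.3531]
[[ 0.0086  0.0048  0.0025  0.0068  0.0132  0.0023]
 [-0.004   0.0014  0.003  -0.0075  0.0006 -0.0075]
 [ 0.0045 -0.0035 -0.0041 -0.0048  0.0008 -0.0076]
 [ 0.0014 -0.     -0.0009 -0.0001  0.0019 -0.0026]
 [-0.0016 -0.0013 -0.0005 -0.0001  0.0044 -0.0012]]
```

```bash
cat > ik.py <<'E'
from fit2 import *
p=fit().x
lo=np.array([-2.91,-.3,-1.5,.17,-1.26,.16,-2.52]);hi=np.array([2.91,2.13,1.42,2.43,4.41,1.93,2.52])
def ik(x,R,seeds,mg=.06):
    best=None
    for s in seeds:
        s=np.clip(s,lo+mg+.01,hi-mg-.01)
        f=lambda q:(lambda a:np.r_[a[0]-x,.3*(a[1]*R.inv()).as_rotvec(),.002*(q-s)])(fk(q,p))
        m=least_squares(f,s,bounds=(lo+mg,hi-mg),max_nfev=40)
        e=np.linalg.norm(m.fun[:6])
        if best is None or e<best[0]-.002: best=(e,m.x)
    return best
def pts(q):
    # elbow, wrist, flange-ish positions
    o=p[:7];h,L1,a1,L2,a2,b,Lt=p[7:14];q=np.array(q)*sg+o;E=Ro.from_euler
    R=E('z',q[0])*E('y',q[1])*E('z',q[2]);x=np.array([0,0,h])+R.apply([a1,0,L1]);e=x
    R=R*E('y',q[3]);w=x+R.apply([a2,0,L2]);return e.round(2),w.round(2)
E
cat > srch.py <<'E'
from ik import *
rng=np.random.default_rng(0)
seeds=[[1.3,.3,-.5,1.9,.1,.65,-1.6],[.4,.6,0,1.9,0,.5,1.5],[.4,.6,0,1.9,1.5,1.2,0],[0.4,.9,-1,1.9,-1,.8,1.5],[0.4,.9,1,1.9,1.5,.8,-1.5],[-.2,.6,0,2,2.5,1.5,0]]
G=np.array([.511,-.2229,.05])
for el in (25,45,60):
    for az in range(-180,180,20):
        R=frame(az,el);f=R.as_matrix()[:,2]
        for fl in (0,180):
            e,q=ik(G+.02*f,R*Ro.from_euler('z',fl,degrees=True),seeds)
            if e<.004: print(el,az,fl,round(e,4),q.round(2),*pts(q))
E
time python3 srch.py
```

```text
25 -180 0 0.0 [0.2  1.24 0.04 1.13 0.19 1.84 1.74] [ 0.51 -0.12  0.53] [ 0.82 -0.22  0.19]
25 -180 180 0.0001 [ 0.26  1.24 -0.12  1.13  0.28  1.87 -1.51] [ 0.49 -0.17  0.52] [ 0.82 -0.22  0.19]
25 -160 0 0.0 [0.05 1.19 0.09 1.25 0.36 1.7  1.88] [ 0.51 -0.04  0.55] [ 0.8  -0.12  0.19]
25 -160 180 0.0 [ 0.21  1.2  -0.26  1.25  0.56  1.81 -1.48] [ 0.49 -0.15  0.54] [ 0.8  -0.12  0.19]
25 -140 0 0.0 [-0.09  1.13  0.14  1.43  0.53  1.5   1.95] [0.49 0.03 0.58] [ 0.75 -0.03  0.19]
25 -140 180 0.0 [ 0.11  1.14 -0.24  1.43  0.75  1.67 -1.41] [ 0.49 -0.09  0.58] [ 0.74 -0.03  0.19]
25 -120 0 0.0 [-0.23  1.07  0.19  1.64  0.72  1.26  1.95] [0.46 0.1  0.61] [0.66 0.04 0.19]
25 -120 180 0.0 [ 0.02  1.07 -0.23  1.65  0.97  1.52 -1.41] [ 0.47 -0.05  0.61] [0.66 0.04 0.19]
25 -100 0 0.0 [-0.37  1.02  0.26  1.87  1.    1.02  1.84] [0.43 0.17 0.63] [0.57 0.08 0.19]
25 -100 180 0.0 [-0.03  1.01 -0.25  1.88  1.25  1.41 -1.48] [ 0.46 -0.02  0.63] [0.56 0.08 0.19]
25 -80 0 0.0001 [-0.97  1.51  1.23  2.11 -0.99  0.26 -2.46] [0.28 0.49 0.33] [0.46 0.07 0.19]
25 -80 180 0.0 [ 0.    0.99 -0.31  2.11  1.61  1
[... 7493 characters left out ...]
 -0.35  1.66 -0.17  0.99 -2.36] [ 0.26 -0.31  0.7 ] [ 0.54 -0.39  0.34]
60 120 0 0.0 [ 1.01  1.12 -1.05  1.57  0.55  1.28  0.39] [ 0.19 -0.47  0.55] [ 0.6  -0.37  0.34]
60 120 180 0.0 [ 0.7   0.89 -0.36  1.57 -0.03  1.12 -2.2 ] [ 0.29 -0.3   0.68] [ 0.6  -0.37  0.34]
60 140 0 0.0 [ 0.44  0.89 -0.03  1.51 -0.14  1.21  1.36] [ 0.36 -0.19  0.69] [ 0.64 -0.33  0.34]
60 140 180 0.0 [ 0.62  0.92 -0.37  1.51  0.12  1.22 -2.03] [ 0.32 -0.28  0.67] [ 0.64 -0.33  0.34]
60 160 0 0.0 [ 0.36  0.9  -0.03  1.5   0.01  1.23  1.54] [ 0.38 -0.16  0.69] [ 0.67 -0.28  0.34]
60 160 180 0.0 [ 0.54  0.93 -0.38  1.5   0.26  1.27 -1.85] [ 0.34 -0.26  0.67] [ 0.67 -0.28  0.34]
real	1m1.674s
user	1m1.062s
sys	0m0.139s
```

```bash
cat > sim.py <<'E'
from ik import *
q=bot.observe()["qpos"]; plan([.6,-.28,.3],frame(140,45,180))
def go(x,az,el,roll,n=8):
    global q,cur
    for k in range(1,n+1):
        w=[a+(b-a)*k/n for a,b in zip(cur,(x[0],x[1],x[2],az,el,roll))]
        e,q=ik(np.array(w[:3]),frame(*w[3:]),[q],.03)
        if e>.003: print("  ERR",round(e,3),np.round(w,2))
    cur=w;print(np.round(w,2),q.round(2),*pts(q))
e,q=ik(np.array([.511,-.223,.2]),frame(140,42,180),[q]);print(e,q.round(2))
cur=[.511,-.223,.2,140,42,180]
G=np.array([.511,-.2229,.048]);f=frame(140,42).as_matrix()[:,2];T=G+.022*f
go(T,140,42,180)
go(T+[0,0,.3],140,42,180)
for az,el in ((70,-10),(100,-5),(50,-5),(-140,0)):
    q0=q.copy();c0=list(cur)
    go([.5,-.25,.42],az if az>0 else 360+az,el,180); go(cur[:3],cur[3],el,0,12)
    q=q0;cur=c0
E
python3 sim.py
```

```text
t 3.8 pos [ 0.4886 -0.3305  0.328 ] shift cm [11.14  5.05 -2.8 ] turn deg [34.6 62.  -6. ] 71.3 q [ 1.39  0.22 -0.93  1.9   0.1   0.65 -1.65] F [-0.2 -0.1  0.9] w 0.0859 ff 0.0
3.912646329607575e-05 [ 0.7   0.97 -0.61  1.21  0.11  1.81 -2.15]
[ 5.0e-01 -2.1e-01  3.0e-02  1.4e+02  4.2e+01  1.8e+02] [ 0.7   1.14 -0.57  1.29  0.18  1.57 -2.13] [ 0.34 -0.37  0.57] [ 0.7  -0.38  0.27]
  ERR 0.005 [  0.5   -0.21   0.3  140.    42.   180.  ]
  ERR 0.021 [  0.5   -0.21   0.33 140.    42.   180.  ]
[  0.5   -0.21   0.33 140.    42.   180.  ] [ 0.67  0.76 -0.48  1.22 -0.03  1.9  -2.08] [ 0.25 -0.26  0.73] [ 0.68 -0.37  0.57]
  ERR 0.034 [  0.5   -0.22   0.34 131.25  35.5  180.  ]
  ERR 0.035 [  0.5   -0.22   0.35 122.5   29.   180.  ]
  ERR 0.032 [  0.5   -0.23   0.37 113.75  22.5  180.  ]
  ERR 0.027 [  0.5   -0.23   0.38 105.    16.   180.  ]
  ERR 0.018 [  0.5   -0.24   0.39  96.25   9.5  180.  ]
  ERR 0.006 [  0.5   -0.24   0.4   87.5    3.   180.  ]
[  0.5   -0.25   0.42  70.   -10.   180.  ] [ 1.23  0.9  -0.55  1.59 -1.01  1.8  -2.41] [ 0.08 -0.41  0.68] [ 0.38 -0.58  0.35]
[  0.5   -0.2
[... 1176 characters left out ...]
-0.25  0.42 50.   -5.    0.  ] [ 1.63  0.94 -1.05  1.84 -0.95  1.21  0.64] [-0.11 -0.44  0.64] [ 0.28 -0.52  0.39]
  ERR 0.059 [  0.5   -0.22   0.34 150.    36.75 180.  ]
  ERR 0.088 [  0.5   -0.22   0.35 160.    31.5  180.  ]
  ERR 0.099 [  0.5   -0.23   0.37 170.    26.25 180.  ]
  ERR 0.086 [  0.5   -0.23   0.38 180.    21.   180.  ]
  ERR 0.054 [  0.5   -0.24   0.39 190.    15.75 180.  ]
  ERR 0.016 [  0.5   -0.24   0.4  200.    10.5  180.  ]
[  0.5   -0.25   0.42 220.     0.   180.  ] [-0.52  1.25  1.39  1.35  0.26  1.62 -0.15] [0.45 0.31 0.46] [ 0.77 -0.03  0.42]
[  0.5   -0.25   0.42 220.     0.     0.  ] [-0.31  0.94  0.63  1.35  0.69  1.9   2.49] [0.41 0.16 0.65] [ 0.77 -0.03  0.42]
```

```bash
python3 - <<'E'
s=open('sim.py').read().split("e,q=ik")[0]
open('sim2.py','w').write(s)
E
cat >> sim2.py <<'E'
Q=q.copy()
for az,el,z in ((60,35,.36),(75,35,.36),(75,35,.42),(85,35,.36)):
    print("==",az,el,z)
    e,q=ik(np.array([.511,-.26,.25]),frame(az,el,180),[Q]);print(e,q.round(2))
    cur=[.511,-.26,.25,az,el,180]
    f=frame(az,el).as_matrix()[:,2];T=np.array([.511,-.2229,.048])+.022*f
    go(T,az,el,180)
    go([T[0],T[1],z],az-5,-5,180)
    go(cur[:3],az-5,-5,0,12)
E
python3 sim2.py
```

```text
t 3.8 pos [ 0.4886 -0.3305  0.328 ] shift cm [11.14  5.05 -2.8 ] turn deg [34.6 62.  -6. ] 71.3 q [ 1.39  0.22 -0.93  1.9   0.1   0.65 -1.65] F [-0.2 -0.1  0.9] w 0.0859 ff 0.0
== 60 35 0.36Traceback (most recent call last):
  File "sim2.py", line 10, in <module>
    e,q=ik(np.array([.511,-.26,.25]),frame(az,el,180),[Q]);print(e,q.round(2))
                                                       ^
NameError: name 'Q' is not defined. Did you mean: 'q'?
```

```bash
python3 - <<'E'
a=open('sim.py').read().split("\ne,q=ik")[0]; b="Q="+open('sim2.py').read().split("Q=",1)[1]
open('sim2.py','w').write(a+"\n"+b)
E
python3 sim2.py
```

```text
t 3.8 pos [ 0.4886 -0.3305  0.328 ] shift cm [11.14  5.05 -2.8 ] turn deg [34.6 62.  -6. ] 71.3 q [ 1.39  0.22 -0.93  1.9   0.1   0.65 -1.65] F [-0.2 -0.1  0.9] w 0.0859 ff 0.0
== 60 35 0.36
4.943356477437289e-05 [ 1.13  0.66 -0.39  1.71 -0.73  1.25 -2.46]
[ 5.2e-01 -2.1e-01  4.0e-02  6.0e+01  3.5e+01  1.8e+02] [ 1.09  0.97 -0.41  1.83 -0.8   0.89 -2.19] [ 0.16 -0.41  0.65] [ 0.38 -0.46  0.23]
[  0.52  -0.21   0.36  55.    -5.   180.  ] [ 1.37  0.88 -0.69  1.85 -1.07  1.4  -2.26] [ 0.02 -0.42  0.68] [ 0.32 -0.5   0.32]
[ 0.52 -0.21  0.36 55.   -5.    0.  ] [ 1.64  1.31 -1.42  1.84 -0.48  0.9   0.31] [-0.14 -0.53  0.43] [ 0.32 -0.5   0.33]
== 75 35 0.36
4.3082422878529033e-05 [ 1.08  0.75 -0.44  1.54 -0.56  1.41 -2.46]
[ 5.2e-01 -2.1e-01  4.0e-02  7.5e+01  3.5e+01  1.8e+02] [ 1.02  1.02 -0.42  1.68 -0.56  1.06 -2.27] [ 0.2  -0.42  0.63] [ 0.44 -0.49  0.23]
[  0.52  -0.21   0.36  70.    -5.   180.  ] [ 1.26  0.95 -0.68  1.66 -0.9   1.58 -2.4 ] [ 0.07 -0.44  0.65] [ 0.4  -0.54  0.33]
[ 0.52 -0.21  0.36 70.   -5.    0.  ] [ 1.51  1.38 -1.47  1.66 -0.31  1.18  0.13] [-0.07 -0.56  0.39] [ 
[... 258 characters left out ...]
42  70.    -5.   180.  ] [ 1.27  0.86 -0.7   1.65 -0.95  1.63 -2.47] [ 0.06 -0.41  0.69] [ 0.4  -0.54  0.39]
[ 0.52 -0.21  0.42 70.   -5.    0.  ] [ 1.51  1.27 -1.47  1.64 -0.42  1.21  0.13] [-0.07 -0.54  0.45] [ 0.4  -0.54  0.39]
== 85 35 0.36
4.019731658190058e-05 [ 1.04  0.81 -0.49  1.44 -0.44  1.51 -2.46]
[ 5.1e-01 -2.0e-01  4.0e-02  8.5e+01  3.5e+01  1.8e+02] [ 0.99  1.06 -0.46  1.58 -0.41  1.17 -2.31] [ 0.21 -0.42  0.61] [ 0.49 -0.5   0.23]
[  0.51  -0.2    0.36  80.    -5.   180.  ] [ 1.19  1.   -0.7   1.54 -0.8   1.7  -2.47] [ 0.11 -0.45  0.63] [ 0.46 -0.55  0.33]
[ 0.51 -0.2   0.36 80.   -5.    0.  ] [ 1.41  1.39 -1.47  1.53 -0.28  1.37  0.09] [-0.01 -0.56  0.38] [ 0.46 -0.55  0.33]
```

```bash
python3 -c "
from h import *
plan([.511,-.321,.25],frame(90,40,180))
from ik import *
q=bot.observe()['qpos']
for x in ([.511,-.321,.25],[.511,-.321,.13],[.511,-.206,.034]):
    e,q=ik(np.array(x),frame(90,40,180),[q],.03);print(e,q.round(2),*pts(q))"
```

```text
t 3.8 pos [ 0.4886 -0.3305  0.328 ] shift cm [ 2.24  0.95 -7.8 ] turn deg [ 64.1  45.6 -47.7] 92.0 q [ 1.39  0.22 -0.93  1.9   0.1   0.65 -1.65] F [-0.2 -0.1  0.9] w 0.0859 ff 0.0
3.981473212514571e-05 [ 1.05  0.87 -0.55  1.28 -0.28  1.6  -2.49] [ 0.15 -0.38  0.69] [ 0.52 -0.59  0.47]
2.8912696296918006e-06 [ 1.04  1.   -0.52  1.33 -0.24  1.45 -2.41] [ 0.18 -0.42  0.63] [ 0.51 -0.59  0.35]
8.405961934231681e-06 [ 0.98  1.04 -0.53  1.57 -0.26  1.14 -2.39] [ 0.21 -0.42  0.61] [ 0.51 -0.48  0.26]
```

```bash
C='{"travel":[[0.1,0.1,-0.8],[0.3,0.1,-1.6],[0.4,0.2,-2.5],[0.6,0.2,-3.3],[0.7,0.3,-4.2]],"turn":[[4.3,3,-3.2],[8.5,6.1,-6.4],[12.8,9.1,-9.5],[17.1,12.2,-12.7],[21.4,15.2,-15.9]],"gripper":[0,0,0,0,0]}'
python3 -m crank '{"travel":[[0.1,0.1,-0.8],[0.3,0.1,-1.6],[0.4,0.2,-2.5],[0.6,0.2,-3.3],[0.7,0.3,-4.2]],"turn":[[4.3,3,-3.2],[8.5,6.1,-6.4],[12.8,9.1,-9.5],[17.1,12.2,-12.7],[21.4,15.2,-15.9]],"gripper":[0,0,0,0,0]}'
python3 log.py
python3 -m crank '{"travel":[[0.1,0.1,-0.8],[0.3,0.1,-1.6],[0.4,0.2,-2.5],[0.6,0.2,-3.3],[0.7,0.3,-4.2]],"turn":[[4.3,3,-3.2],[8.5,6.1,-6.4],[12.8,9.1,-9.5],[17.1,12.2,-12.7],[21.4,15.2,-15.9]],"gripper":[0,0,0,0,0]}'
python3 log.py
python3 -m crank '{"travel":[[0.1,0.1,-0.8],[0.3,0.1,-1.6],[0.4,0.2,-2.5],[0.6,0.2,-3.3],[0.7,0.3,-4.2]],"turn":[[4.3,3,-3.2],[8.5,6.1,-6.4],[12.8,9.1,-9.5],[17.1,12.2,-12.7],[21.4,15.2,-15.9]],"gripper":[0,0,0,0,0]}'
python3 log.py
python3 -c "
from h import *
plan([.511,-.321,.13],frame(90,40,180))"
```

```text
clock: 4.3
position: [0.4951, -0.3279, 0.2859]
tool_rot: [-2.892, -0.001, -0.861]
force: [-1.4, 0.0, -0.1]
grip_width: 0.0853
finger_force: 0.0
clock: 4.8
position: [0.5021, -0.325, 0.2438]
tool_rot: [-2.916, 0.455, -1.149]
force: [-0.5, 0.0, 0.2]
grip_width: 0.0853
finger_force: 0.0
clock: 5.3
position: [0.509, -0.3222, 0.2015]
tool_rot: [3.138, 0.877, -1.577]
force: [0.3, -0.4, -0.1]
grip_width: 0.0854
finger_force: 0.0
t 5.3 pos [ 0.509  -0.3222  0.2015] shift cm [ 0.2   0.12 -7.15] turn deg [-0.3 -0.1  0.2] 0.4 q [ 1.05  0.96 -0.54  1.18 -0.26  1.63 -2.5 ] F [ 0.3 -0.4 -0.1] w 0.0854 ff 0.0
```

```bash
python3 -m crank '{"travel":[[0,0,-1.4],[0.1,0,-2.8],[0.1,0.1,-4.3],[0.2,0.1,-5.7],[0.2,0.1,-7.1]],"turn":[[0,0,0],[0,0,0],[0,0,0],[0,0,0],[0,0,0]],"gripper":[0,0,0,0,0]}'
python3 log.py
python3 - <<'E'
from h import *
R=frame(90,40,180);plan([.511,-.206,.034],R)
w=bot.grab_frame("wrist");t=bot.grab_frame("top")
print("lid exp px",proj(w,[.511,-.2229,.09]),"foot",proj(w,[.511,-.2229,.006]))
cv2.imwrite("pics/w2.png",np.hstack([cv2.resize(w["pixels"][:,:,::-1],(480,360)),t["pixels"][200:380,240:400,::-1].repeat(2,0).repeat(2,1)]))
E
```

```text
clock: 5.8
position: [0.511, -0.3209, 0.1302]
tool_rot: [-3.141, 0.873, -1.57]
force: [0.3, -0.3, 0.6]
grip_width: 0.0854
finger_force: 0.0
t 5.8 pos [ 0.511  -0.3209  0.1302] shift cm [ 0.   11.49 -9.62] turn deg [-0.  0.  0.] 0.0 q [ 1.04  1.04 -0.53  1.2  -0.23  1.54 -2.45] F [ 0.3 -0.3  0.6] w 0.0854 ff 0.0
lid exp px [326.39664921 269.80214456] foot [326.23499394 177.04523724]
```

View pics/w2.png

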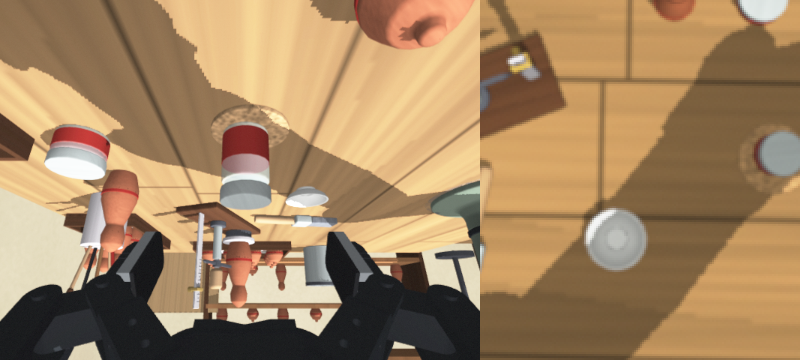

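```bash
python3 - <<'E'
from h import *
w=bot.grab_frame("wrist");np.savez("pics/w3.npz",**{k:np.asarray(v) for k,v in w.items()})
E
python3 -m crank '{"travel":[[0,1.5,-1.25],[0,3,-2.5],[0,4.5,-3.75],[0,6,-5],[0,7.5,-6.3]],"turn":[[0,0,0],[0,0,0],[0,0,0],[0,0,0],[0,0,0]],"gripper":[0,0,0,0,0]}'
python3 -m crank '{"travel":[[0,1,-0.8],[0,2,-1.7],[0,3,-2.5],[0,4,-3.3],[0,4,-3.3]],"turn":[[0,0,0],[0,0,0],[0,0,0],[0,0,0],[0,0,0]],"gripper":[0,0,0,0,0]}'
python3 -m crank '{"travel":[[0,0,0],[0,0,0],[0,0,0],[0,0,0],[0,0,0]],"turn":[[0,0,0],[0,0,0],[0,0,0],[0,0,0],[0,0,0]],"gripper":[0.2,0.4,0.6,0.8,1]}' 50
python3 -m crank '{"travel":[[0,0,0],[0,0,0],[0,0,0],[0,0,0],[0,0,0]],"turn":[[0,0,0],[0,0,0],[0,0,0],[0,0,0],[0,0,0]],"gripper":[1,1,1,1,1]}' 50
```

```text
clock: 6.45
position: [0.5111, -0.2459, 0.0682]
tool_rot: [-3.14, 0.873, -1.571]
force: [0.6, -0.1, 0.6]
grip_width: 0.0856
finger_force: 0.0
clock: 6.95
position: [0.5104, -0.2045, 0.0342]
tool_rot: [3.14, 0.875, -1.572]
force: [0.2, -0.8, -0.7]
grip_width: 0.0855
finger_force: 0.0
clock: 7.45
position: [0.511, -0.207, 0.0355]
tool_rot: [-3.141, 0.873, -1.573]
force: [-1.8, -4.1, 6.5]
grip_width: 0.0481
finger_force: 50.0
clock: 7.95
position: [0.5109, -0.207, 0.0355]
tool_rot: [-3.141, 0.873, -1.573]
force: [-2.5, -4.4, 7.0]
grip_width: 0.0483
finger_force: 50.0
```

```bash
python3 - <<'E'
from h import *
w=bot.grab_frame("wrist");s=bot.grab_frame("side")
a=cv2.resize(w["pixels"][150:480,120:520,::-1],(400,330));b=cv2.resize(s["pixels"][150:260,290:424,::-1],(400,330),interpolation=cv2.INTER_CUBIC)
cv2.imwrite("pics/g1.png",np.hstack([a,b]))
E
```

```text
(no output)
```

View pics/g1.png

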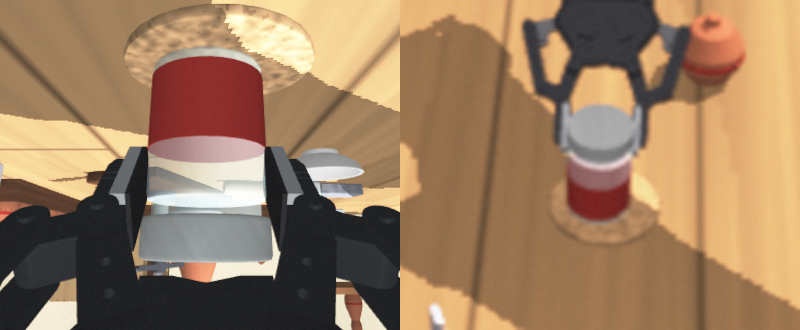

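The jar is still upright in the middle of the mat, with the pads on the glass at both sides of it. I'll lift it a little and check the hold.

```bash
python3 -m crank '{"travel":[[0,0,0.4],[0,0,1],[0,0,1.8],[0,0,2.4],[0,0,3]],"turn":[[0,0,0],[0,0,0],[0,0,0],[0,0,0],[0,0,0]],"gripper":[1,1,1,1,1]}' 70
python3 -m crank '{"travel":[[0,0,0],[0,0,0],[0,0,0],[0,0,0],[0,0,0]],"turn":[[0,0,0],[0,0,0],[0,0,0],[0,0,0],[0,0,0]],"gripper":[1,1,1,1,1]}' 70
python3 - <<'E'
from h import *
w=bot.grab_frame("wrist");s=bot.grab_frame("side")
a=cv2.resize(w["pixels"][150:480,120:520,::-1],(400,330));b=cv2.resize(s["pixels"][130:240,290:424,::-1],(400,330),interpolation=cv2.INTER_CUBIC)
cv2.imwrite("pics/g2.png",np.hstack([a,b])); plan([.511,-.21,.36],frame(75,0,0))
E
```

```text
clock: 8.55
position: [0.5108, -0.2062, 0.0656]
tool_rot: [3.141, 0.874, -1.572]
force: [-0.7, -0.1, -2.4]
grip_width: 0.047
finger_force: 71.6
clock: 9.05
position: [0.5107, -0.206, 0.0647]
tool_rot: [3.14, 0.874, -1.573]
force: [-1.7, 0.1, -2.3]
grip_width: 0.0474
finger_force: 71.6
t 9.15 pos [ 0.5107 -0.2061  0.0647] shift cm [ 0.03 -0.39 29.53] turn deg [ -21.6 -163.2   59.3] 174.9 q [ 1.    1.03 -0.56  1.48 -0.26  1.24 -2.44] F [-0.8 -0.6 -1.4] w 0.047 ff 71.57362818717957
```

View pics/g2.png

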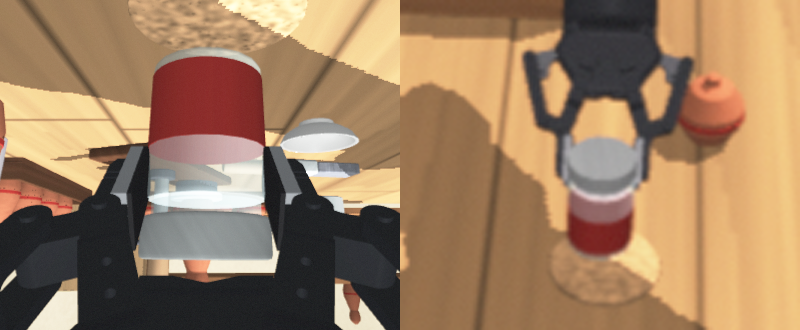

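```bash
python3 -m crank '{"travel":[[0,0,1.5],[0,0,3.5],[0,0,5.5],[0,0,7.5],[0,0,10]],"turn":[[0,-2.3,1.9],[0,-6.9,5.8],[0,-11.5,9.7],[0,-16.9,14.1],[0,-23,19.3]],"gripper":[1,1,1,1,1]}' 70
python3 -m crank '{"travel":[[0,0,2],[0,0,4],[0,0,6],[0,0,8],[0,0,10]],"turn":[[0,-6.1,5.1],[0,-12.2,10.2],[0,-18.3,15.3],[0,-24.4,20.4],[0,-30.6,25.7]],"gripper":[1,1,1,1,1]}' 70
python3 -m crank '{"travel":[[0,0,2],[0,0,4],[0,0,6],[0,0,7],[0,0,8]],"turn":[[0,-6.1,5.1],[0,-12.2,10.2],[0,-18.3,15.3],[0,-24.4,20.4],[0,-30.6,25.7]],"gripper":[1,1,1,1,1]}' 70
python3 -c "
from h import *
plan([.511,-.21,.36],frame(75,-5,0));plan([.511,-.21,.36],frame(75,-5,30))"
```

```text
clock: 9.65
position: [0.5104, -0.206, 0.1652]
tool_rot: [-2.6, 0.725, -0.834]
force: [-0.7, -0.1, -1.5]
grip_width: 0.0469
finger_force: 71.8
clock: 10.15
position: [0.5105, -0.2062, 0.2656]
tool_rot: [-2.299, 0.263, -0.226]
force: [0.7, 0.5, -1.9]
grip_width: 0.047
finger_force: 71.8
clock: 10.65
position: [0.5106, -0.2063, 0.3454]
tool_rot: [-2.301, -0.266, 0.234]
force: [-0.8, 0.1, -1.7]
grip_width: 0.0474
finger_force: 71.7
t 10.65 pos [ 0.5106 -0.2063  0.3454] shift cm [ 0.04 -0.37  1.46] turn deg [ 29.9 -72.3   8.8] 78.7 q [ 1.27  0.9  -1.22  1.32 -0.03  1.59 -1.06] F [-0.8  0.1 -1.7] w 0.0474 ff 71.74272537231445
t 10.65 pos [ 0.5106 -0.2063  0.3454] shift cm [ 0.04 -0.37  1.46] turn deg [ 37.7 -44.2  -1.5] 58.1 q [ 1.27  0.9  -1.22  1.32 -0.03  1.59 -1.06] F [-0.8  0.1 -1.7] w 0.0474 ff 71.74272537231445
```

```bash
python3 -m crank '{"travel":[[0,0,0.5],[0,0,1],[0,0,1.5],[0,0,1.5],[0,0,1.5]],"turn":[[3,-7.2,0.9],[6,-14.5,1.8],[9,-21.7,2.6],[12,-29,3.5],[15,-36.2,4.4]],"gripper":[1,1,1,1,1]}' 70
python3 -c "
from h import *
o=bot.observe();C=Ro.from_euler('xyz',o['tool_rot'])
z=lambda C:np.degrees(np.arccos((C*frame(90,40,180).inv()).apply([0,0,1])[2]))
print('tilt',z(C));plan([.511,-.21,.36],frame(75,-5,0))"
```

```text
clock: 11.15
position: [0.5104, -0.2067, 0.36]
tool_rot: [-2.168, -0.944, 0.23]
force: [-0.2, -0.7, -2.4]
grip_width: 0.0471
finger_force: 71.9
tilt 114.08454982149692
t 11.15 pos [ 0.5104 -0.2067  0.36  ] shift cm [ 0.06 -0.33 -0.  ] turn deg [ 14.7 -36.1   4.5] 39.2 q [ 1.51  1.13 -1.44  1.48 -0.13  1.36 -0.52] F [-0.2 -0.7 -2.4] w 0.0471 ff 71.90011024475098
```

```bash
python3 -m crank '{"travel":[[0,0,0],[0,0,0],[0,0,0],[0,0,0],[0,0,0]],"turn":[[3,-7.2,0.9],[6,-14.5,1.8],[9,-21.7,2.7],[12,-29,3.6],[14.7,-36.1,4.5]],"gripper":[1,1,1,1,1]}' 70
python3 -c "
from h import *
o=bot.observe();C=Ro.from_euler('xyz',o['tool_rot'])
z=lambda C:np.degrees(np.arccos((C*frame(90,40,180).inv()).apply([0,0,1])[2]))
print('tilt',z(C));plan([.511,-.21,.36],frame(75,-5,0))"
```

```text
clock: 11.65
position: [0.5105, -0.2068, 0.3593]
tool_rot: [-0.003, -1.483, -1.829]
force: [1.4, 0.9, -1.8]
grip_width: 0.0471
finger_force: 71.9
tilt 145.0382410568034
t 11.65 pos [ 0.5105 -0.2068  0.3593] shift cm [ 0.05 -0.32  0.07] turn deg [-0. -0. -0.] 0.0 q [ 1.52  1.42 -1.47  1.49 -0.27  1.36  0.11] F [ 1.4  0.9 -1.8] w 0.0471 ff 71.94281458854675
```

Tilt is 145°. I'll hold it for about 1.5 s and check with the top/side views that the jar is still firmly held.

```bash
for i in 1 2 3; do python3 -m crank '{"travel":[[0,0,0],[0,0,0],[0,0,0],[0,0,0],[0,0,0]],"turn":[[0,0,0],[0,0,0],[0,0,0],[0,0,0],[0,0,0]],"gripper":[1,1,1,1,1]}' 70 | head -2; done
python3 - <<'E'
from h import *
w=bot.grab_frame("wrist");s=bot.grab_frame("side")
cv2.imwrite("pics/g3.png",np.hstack([cv2.resize(w["pixels"][:,:,::-1],(400,300)),cv2.resize(s["pixels"][30:240,230:510,::-1],(400,300))]))
E
```

```text
clock: 12.15
position: [0.5107, -0.2061, 0.3604]
clock: 12.65
position: [0.5108, -0.2061, 0.3598]
clock: 13.15
position: [0.5107, -0.2061, 0.3599]
```

View pics/g3.png

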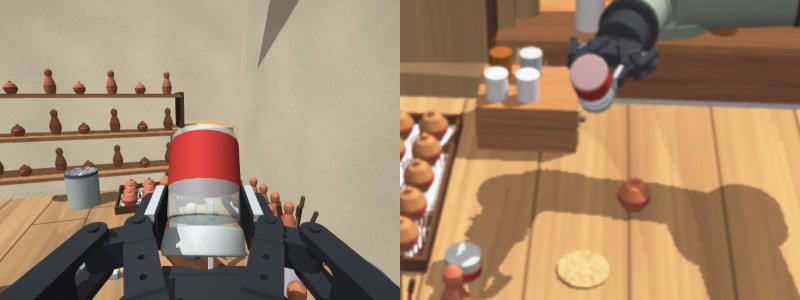

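```bash
python3 -m crank '{"travel":[[0,0,0],[0,0,0],[0,0,0],[0,0,0],[0,0,0]],"turn":[[-3,7.2,-0.9],[-6,14.5,-1.8],[-9,21.7,-2.7],[-12,29,-3.6],[-14.7,36.1,-4.5]],"gripper":[1,1,1,1,1]}' 70 >/dev/null
python3 -m crank '{"travel":[[0,0,0],[0,0,0],[0,0,-0.5],[0,0,-1],[0,0,-1.5]],"turn":[[-3,7.2,-0.9],[-6,14.5,-1.8],[-9,21.7,-2.6],[-12,29,-3.5],[-15,36.2,-4.4]],"gripper":[1,1,1,1,1]}' 70
python3 -m crank '{"travel":[[0,0,-1],[0,0,-2],[0,0,-4],[0,0,-6],[0,0,-8]],"turn":[[0,6.1,-5.1],[0,12.2,-10.2],[0,18.3,-15.3],[0,24.4,-20.4],[0,30.6,-25.7]],"gripper":[1,1,1,1,1]}' 70 >/dev/null
python3 -m crank '{"travel":[[0,0,-2],[0,0,-4],[0,0,-5],[0,0,-6],[0,0,-7]],"turn":[[0,6.1,-5.1],[0,12.2,-10.2],[0,18.3,-15.3],[0,24.4,-20.4],[0,30.6,-25.7]],"gripper":[1,1,1,1,1]}' 70
python3 -c "
from h import *
plan([.506,-.207,.09],frame(90,40,180))"
```

```text
clock: 14.25
position: [0.5106, -0.2061, 0.3453]
tool_rot: [-2.302, -0.257, 0.229]
force: [0.7, 1.0, -2.5]
grip_width: 0.0468
finger_force: 71.6
clock: 15.25
position: [0.5108, -0.2057, 0.1945]
tool_rot: [-2.607, 0.73, -0.845]
force: [0.1, 0.0, -1.9]
grip_width: 0.0464
finger_force: 71.8
t 15.25 pos [ 0.5108 -0.2057  0.1945] shift cm [ -0.48  -0.13 -10.45] turn deg [ -0.1  22.7 -19. ] 29.7 q [ 1.01  0.85 -0.59  1.46 -0.32  1.4  -2.  ] F [ 0.1  0.  -1.9] w 0.0464 ff 71.81687235832214
```

```bash
python3 -m crank '{"travel":[[-0.1,0,-1],[-0.2,0,-3],[-0.3,0,-5],[-0.4,-0.1,-7.5],[-0.5,-0.1,-10]],"turn":[[0,4.5,-3.8],[0,9,-7.6],[0,13.6,-11.4],[-0.1,18.1,-15.2],[-0.1,22.7,-19]],"gripper":[1,1,1,1,1]}' 70 >/dev/null
python3 -m crank '{"travel":[[0,0,-1],[0,0,-2],[0,0,-3],[0,0,-3.6],[0,0,-4]],"turn":[[0,0,0],[0,0,0],[0,0,0],[0,0,0],[0,0,0]],"gripper":[1,1,1,1,1]}' 70 >/dev/null
python3 -m crank '{"travel":[[0,0,0],[0,0,0],[0,0,0],[0,0,0],[0,0,0]],"turn":[[0,0,0],[0,0,0],[0,0,0],[0,0,0],[0,0,0]],"gripper":[1,1,1,1,1]}' 70
python3 - <<'E'
from h import *
plan([.506,-.207,.0355],frame(90,40,180))
s=bot.grab_frame("side");t=bot.grab_frame("top");w=bot.grab_frame("wrist")
cv2.imwrite("pics/g4.png",np.hstack([cv2.resize(w["pixels"][150:480,120:520,::-1],(400,330)),cv2.resize(s["pixels"][150:260,290:424,::-1],(400,330),interpolation=cv2.INTER_CUBIC)]))
E
```

```text
clock: 16.75
position: [0.5058, -0.2072, 0.0551]
tool_rot: [-3.134, 0.872, -1.561]
force: [-0.7, 1.0, -2.3]
grip_width: 0.047
finger_force: 72.0
t 16.75 pos [ 0.5058 -0.2072  0.0551] shift cm [ 0.02  0.02 -1.96] turn deg [ 0.   0.3 -0.2] 0.4 q [ 0.92  1.01 -0.42  1.5  -0.36  1.24 -2.33] F [-0.7  1.  -2.3] w 0.047 ff 72.01910376548767
```

```bash
python3 -m crank '{"travel":[[0,0,-0.4],[0,0,-0.8],[0,0,-1.2],[0,0,-1.5],[0,0,-1.7]],"turn":[[0,0.3,-0.2],[0,0.3,-0.2],[0,0.3,-0.2],[0,0.3,-0.2],[0,0.3,-0.2]],"gripper":[1,1,1,1,1]}' 70 | grep -E "pos|force"
python3 -m crank '{"travel":[[0,0,0],[0,0,-0.1],[0,0,-0.1],[0,0,-0.2],[0,0,-0.2]],"turn":[[0,0,0],[0,0,0],[0,0,0],[0,0,0],[0,0,0]],"gripper":[1,1,1,1,1]}' 70| grep -E "pos|force"
```

```text
position: [0.5056, -0.207, 0.0374]
force: [0.5, 0.7, -2.2]
finger_force: 72.0
position: [0.5058, -0.207, 0.0359]
force: [1.9, 0.7, -1.6]
finger_force: 72.0
```

```bash
python3 -m crank '{"travel":[[0,0,-0.1],[0,0,-0.1],[0,0,-0.1],[0,0,-0.1],[0,0,-0.1]],"turn":[[0,0,0],[0,0,0],[0,0,0],[0,0,0],[0,0,0]],"gripper":[1,1,1,1,1]}' 70| grep -E "pos|force"
python3 -m crank '{"travel":[[0,0,-0.1],[0,0,-0.1],[0,0,-0.1],[0,0,-0.1],[0,0,-0.1]],"turn":[[0,0,0],[0,0,0],[0,0,0],[0,0,0],[0,0,0]],"gripper":[1,1,1,1,1]}' 40| grep -E "pos|force"
```

```text
position: [0.5058, -0.2066, 0.0357]
force: [-1.2, 1.6, 7.0]
finger_force: 72.5
position: [0.5058, -0.2062, 0.0355]
force: [-3.6, 0.5, 17.6]
finger_force: 73.0
```

```bash
python3 -m crank '{"travel":[[0,0,0.1],[0,0,0.15],[0,0,0.15],[0,0,0.15],[0,0,0.15]],"turn":[[0,0,0],[0,0,0],[0,0,0],[0,0,0],[0,0,0]],"gripper":[1,1,1,1,1]}' 20| grep -E "pos|force"
python3 -m crank '{"travel":[[0,0,0],[0,0,0],[0,0,0],[0,0,0],[0,0,0]],"turn":[[0,0,0],[0,0,0],[0,0,0],[0,0,0],[0,0,0]],"gripper":[0.4,0.3,0.2,0.1,0]}' 20| grep -E "pos|force|width"
python3 -m crank '{"travel":[[0,0,0],[0,0,0],[0,0,0],[0,0,0],[0,0,0]],"turn":[[0,0,0],[0,0,0],[0,0,0],[0,0,0],[0,0,0]],"gripper":[0,0,0,0,0]}' 20| grep -E "pos|force|width"
python3 - <<'E'
from h import *
w=bot.grab_frame("wrist");s=bot.grab_frame("side")
cv2.imwrite("pics/g5.png",np.hstack([cv2.resize(w["pixels"][150:480,120:520,::-1],(400,330)),cv2.resize(s["pixels"][150:260,290:424,::-1],(400,330),interpolation=cv2.INTER_CUBIC)]))
E
```

```text
position: [0.5058, -0.2068, 0.0357]
force: [-1.6, 0.2, 6.0]
finger_force: 72.0
position: [0.5057, -0.2071, 0.0353]
force: [0.4, -0.8, -0.7]
grip_width: 0.0853
finger_force: 0.0
position: [0.5058, -0.2071, 0.0354]
force: [-1.0, 0.2, 0.4]
grip_width: 0.0853
finger_force: 0.0
```

View pics/g5.png

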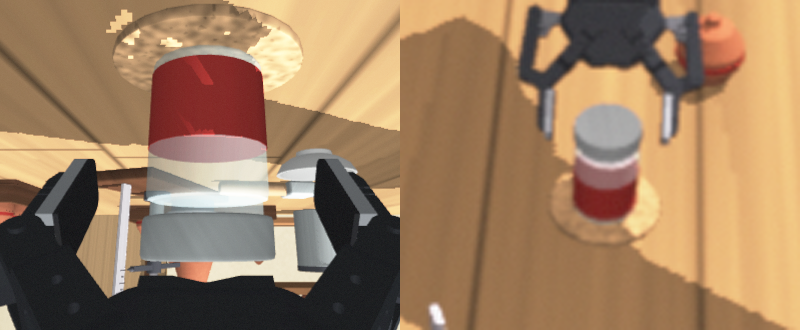

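The jar stands upright in the middle of the mat and is released. Next I back straight out along the tool axis and measure the clip and pointer.

```bash
python3 -m crank '{"travel":[[0,-1,0.8],[0,-2.5,2.1],[0,-4,3.4],[0,-5.7,4.8],[0,-7.5,6.3]],"turn":[[0,0,0],[0,0,0],[0,0,0],[0,0,0],[0,0,0]],"gripper":[0,0,0,0,0]}' 20| grep -E "pos|force"
python3 -m crank '{"travel":[[0,-1.5,1.3],[0,-2.8,2.3],[0,-4,3.3],[0,-4,3.3],[0,-4,3.3]],"turn":[[0,0,0],[0,0,0],[0,0,0],[0,0,0],[0,0,0]],"gripper":[0,0,0,0,0]}' 20| grep -E "pos|force"
python3 - <<'E'
from h import *
f=bot.grab_frame("wrist");np.savez("pics/w4.npz",**{k:np.asarray(v) for k,v in f.items()})
s=bot.grab_frame("side")
print("clip exp",proj(f,[.6055,.083,.163]),"tip exp",proj(f,[.5736+.066*.389,.1559-.066*.921,.11]),"bar top",proj(f,[.605,.082,.2]))
def c(im,x,y,w,h):
    W,H=400,600;o=cv2.resize(im[y:y+h,x:x+w,::-1],(W,H),interpolation=cv2.INTER_CUBIC)
    for k in range(0,w,10): cv2.putText(o,str(x+k),(k*W//w,12),0,.35,(0,0,255),1);cv2.line(o,(k*W//w,0),(k*W//w,4),(0,255,0),1)
    for k in range(0,h,10): cv2.putText(o,str(y+k),(6,k*H//h+4),0,.35,(0,0,255),1);cv2.line(o,(0,k*H//h),(4,k*H//h),(0,255,0),1)
    return o
cv2.imwrite("pics/clip.png",np.hstack([c(f["pixels"],225,290,100,150),c(s["pixels"],280,240,60,90)]))
E
```

```text
position: [0.5056, -0.2834, 0.0995]
force: [-0.0, -0.1, -0.3]
finger_force: 0.0
position: [0.5056, -0.3221, 0.1314]
force: [-0.1, 0.4, -0.9]
finger_force: 0.0
clip exp [257.4227215  382.53174911] tip exp [265.08720131 346.15700145] bar top [255.89028957 410.32781952]
```

View pics/clip.png

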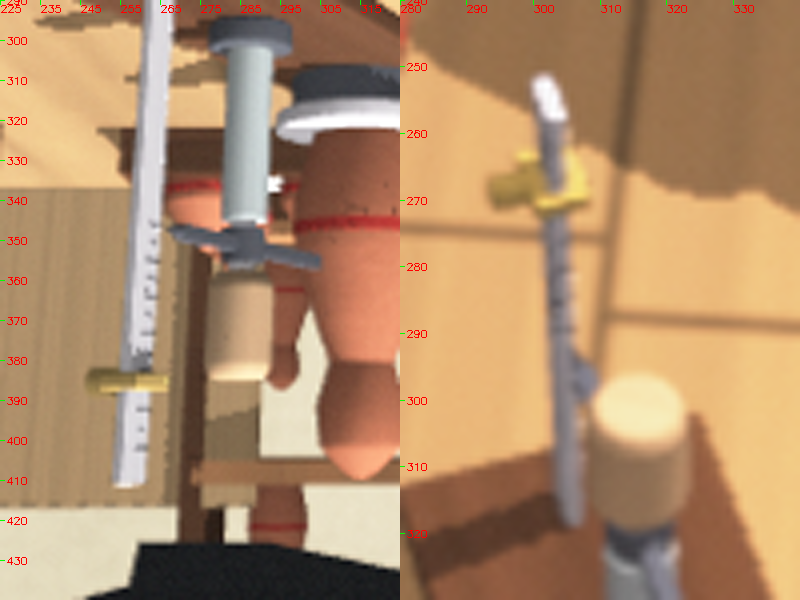

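```bash
python3 - <<'E'
from h import *
f=dict(np.load("pics/w4.npz"));s=bot.grab_frame("side");t=bot.grab_frame("top")
print(tri(f,(260.1,384.9),s,(303.9,267.4)))
print("tip",ray(f,(268,346.8),.11)[:0],"knob wrist top exp",proj(f,[.5736,.1559,.163]))
g=bot.observe()
K0=np.array([.5736,.1559,.125])
plan([K0[0],K0[1],.25],Ro.from_euler('xyz',[np.pi,0,np.radians(23+90)]))
from ik import *
q=g["qpos"]
for x,R in (([.506,-.322,.25],frame(90,60,180)),([.5,-.25,.3],Ro.from_euler('xyz',[np.pi,0,0])),([.574,.156,.3],Ro.from_euler('xyz',[np.pi,0,np.radians(113)])),([.574,.156,.13],Ro.from_euler('xyz',[np.pi,0,np.radians(113)]))):
    e,q=ik(np.array(x),R,[q],.03);print(e,q.round(2),R.as_matrix()[:,1].round(2))
E
```

```text
(array([0.6016, 0.0845, 0.1662]), [array([-0.,  0.]), array([0., 0.])])
tip [] knob wrist top exp [284.27523709 384.00832307]
t 21.7 pos [ 0.5057 -0.3214  0.1311] shift cm [ 6.79 47.73 11.89] turn deg [ -13.8   67.1 -143.8] 159.2 q [ 0.98  1.01 -0.38  1.22 -0.33  1.55 -2.36] F [ 0.4  0.2 -0.7] w 0.0857 ff 0.0
6.9479420415991584e-06 [ 0.91  0.68 -0.33  1.33 -0.23  1.46 -2.46] [-1.  0.  0.]
2.1751887984766924e-05 [ 0.87  0.39 -0.69  1.63  0.26  1.19 -1.44] [ 0. -1.  0.]
1.7923157168116793e-05 [ 0.33  0.59 -1.13  1.54  0.56  1.34 -0.46] [0.92 0.39 0.  ]
1.0605864879999503e-05 [ 0.27  0.76 -1.    1.72  0.74  1.05 -0.59] [0.92 0.39 0.  ]
```

```bash
python3 - <<'E'
from h import *
plan([.51,-.25,.33],Ro.from_euler('xyz',[np.pi,0,0]))
A=Ro.from_euler('xyz',[np.pi,0,0]);B=Ro.from_euler('xyz',[np.pi,0,np.radians(113)]);print((B*A.inv()).as_rotvec(degrees=True))
E
```

```text
t 21.7 pos [ 0.5057 -0.3214  0.1311] shift cm [ 0.43  7.14 19.89] turn deg [-39.  -39.1  83.7] 100.3 q [ 0.98  1.01 -0.38  1.22 -0.33  1.55 -2.36] F [ 0.4  0.2 -0.7] w 0.0857 ff 0.0
[  0.   0. 113.]
```

```bash
python3 -m crank '{"travel":[[0,-0.5,2],[0,-0.5,4],[0,-0.5,6],[0,-0.5,8],[0,-0.5,10]],"turn":[[-2.6,-2.6,5.6],[-5.2,-5.2,11.2],[-7.8,-7.8,16.7],[-10.4,-10.4,22.3],[-13,-13,27.9]],"gripper":[0,0,0,0,0]}' 20| grep -E "pos|rot"
python3 -m crank '{"travel":[[0,0.8,2],[0,1.6,4],[0,2.4,6],[0,3.2,8],[0,4,10]],"turn":[[-2.6,-2.6,5.6],[-5.2,-5.2,11.2],[-7.8,-7.8,16.7],[-10.4,-10.4,22.3],[-13,-13,27.9]],"gripper":[0,0,0,0,0]}' 20| grep -E "pos|rot"
python3 -m crank '{"travel":[[0,0.8,0],[0,1.6,0],[0,2.4,0],[0,3.2,0],[0,4,0]],"turn":[[-2.6,-2.6,5.6],[-5.2,-5.2,11.2],[-7.8,-7.8,16.7],[-10.4,-10.4,22.3],[-13,-13,27.9]],"gripper":[0,0,0,0,0]}' 20| grep -E "pos|rot"
python3 - <<'E'
from h import *
plan([.574,.156,.33],Ro.from_euler('xyz',[np.pi,0,np.radians(56)]))
E
```

```text
position: [0.5058, -0.3267, 0.232]
tool_rot: [-2.948, 0.587, -0.944]
position: [0.5058, -0.2862, 0.332]
tool_rot: [-2.976, 0.27, -0.464]
position: [0.5057, -0.2461, 0.3313]
tool_rot: [3.139, -0.001, 0.005]
t 23.2 pos [ 0.5057 -0.2461  0.3313] shift cm [ 6.83 40.21 -0.13] turn deg [ 0.1  0.1 55.7] 55.7 q [ 0.85  0.37 -0.69  1.57  0.25  1.28 -1.45] F [ 0.7 -0.8  0.1] w 0.0853 ff 0.0
```

```bash
for i in 1 2 3; do python3 -m crank '{"travel":[[0.5,2.7,0],[0.9,5.4,0],[1.4,8,0],[1.8,10.7,0],[2.3,13.4,0]],"turn":[[0,0,7.5],[0,0,15],[0,0,22.6],[0,0,30.1],[0,0,37.6]],"gripper":[0,0,0,0,0]}' 20| grep -E "pos|rot"; done
python3 - <<'E'
from h import *
R=Ro.from_euler('xyz',[np.pi,0,np.radians(113)])
plan([.574,.156,.20],R)
f=bot.grab_frame("wrist");np.savez("pics/w5.npz",**{k:np.asarray(v) for k,v in f.items()})
print("knob top exp",proj(f,[.5736,.1559,.163]),"clip",proj(f,[.6045,.083,.1655]),"tip",proj(f,[.5994,.0951,.11]))
o=f["pixels"][:,:,::-1].copy()
for k in range(0,640,50): cv2.putText(o,str(k),(k,12),0,.4,(0,0,255),1)
for k in range(0,480,50): cv2.putText(o,str(k),(0,k),0,.4,(0,0,255),1)
cv2.imwrite("pics/k1.png",o)
E
```

```text
position: [0.5285, -0.1118, 0.3313]
tool_rot: [3.141, 0.001, 0.662]
position: [0.5515, 0.0221, 0.3313]
tool_rot: [3.141, 0.001, 1.318]
position: [0.5745, 0.1561, 0.3312]
tool_rot: [3.141, 0.001, 1.974]
t 24.7 pos [0.5745 0.1561 0.3312] shift cm [-5.000e-02 -1.000e-02 -1.312e+01] turn deg [ 0.   0.  -0.1] 0.1 q [ 0.36  0.58 -1.16  1.47  0.53  1.43 -0.41] F [-0.1 -0.4 -0. ] w 0.0855 ff 0.0
knob top exp [324.11212747 210.16100506] clip [323.92778247 289.67747274] tip [324.25891385 257.69343222]
```

View pics/k1.png

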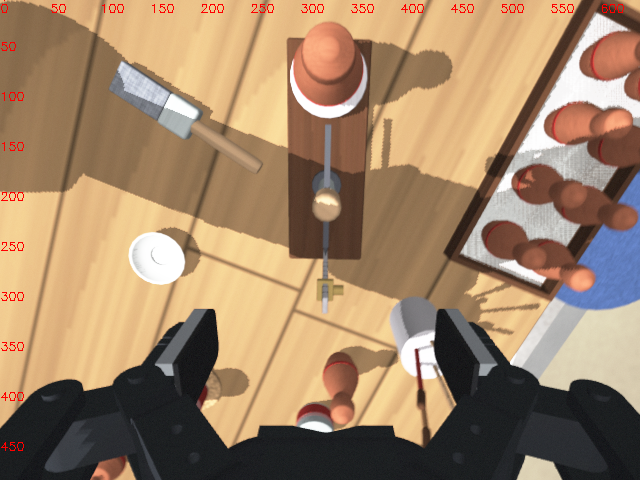

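```bash
python3 - <<'E'
from h import *
f=dict(np.load("pics/w5.npz"));s=bot.grab_frame("side")
im=f["pixels"]
hsv=cv2.cvtColor(im,cv2.COLOR_RGB2HSV)
print([im[206,u].tolist() for u in range(306,348,3)])
print([im[v,327].tolist() for v in range(180,236,4)])
for p in ((327,205),(326,207)): print(ray(f,p,.163),tri(f,p,s,(315.5,300.9)))
E
python3 -m crank '{"travel":[[0,0,-2],[0,0,-4],[0,0,-6],[0,0,-8],[0,0,-10]],"turn":[[0,0,0],[0,0,0],[0,0,0],[0,0,0],[0,0,0]],"gripper":[0,0,0,0,0]}' 20| grep -E "pos|rot"
python3 - <<'E'
from h import *
f=bot.grab_frame("wrist");im=f["pixels"];u,v=proj(f,[.574,.156,.163]);print(u,v)
v=int(v)
print([(k,im[v,k].tolist()) for k in range(int(u)-50,int(u)+54,4)])
E
```

```text
[[81, 55, 42], [81, 55, 40], [115, 93, 71], [178, 145, 113], [191, 156, 121], [193, 158, 123], [201, 164, 127], [202, 165, 128], [204, 166, 129], [203, 167, 129], [209, 170, 132], [154, 125, 97], [88, 61, 46], [86, 59, 45]]
[[133, 136, 147], [133, 136, 147], [126, 109, 93], [135, 111, 88], [238, 206, 159], [255, 247, 213], [240, 209, 161], [201, 164, 128], [191, 156, 121], [193, 157, 122], [159, 131, 103], [84, 85, 92], [83, 84, 92], [83, 85, 92]]
[0.5741 0.1614 0.163 ] (array([0.5734, 0.1625, 0.1686]), [array([-0.3, -0.1]), array([-0.1, -0. ])])
[0.574  0.1593 0.163 ] (array([0.5737, 0.1597, 0.165 ]), [array([-0.2, -0.1]), array([-0.1, -0. ])])
position: [0.5744, 0.1545, 0.2304]
tool_rot: [3.141, 0.001, 1.967]
324.92339490531 241.73301651161424
[(274, [170, 133, 94]), (278, [170, 135, 97]), (282, [87, 61, 45]), (286, [90, 63, 45]), (290, [91, 63, 48]), (294, [92, 63, 47]), (298, [87, 59, 44]), (302, [83, 57, 41]), (306, [87, 60, 45]), (310, [254, 243, 203]), (314, [255, 250, 220]), (318, [255, 248, 214]), (322, [255, 247, 213]), (326, [255, 248, 214]), (330, [255, 250, 219]), (334, [255, 250, 221]), (338, [255, 250, 220]), (342, [252, 234, 188]), (346, [136, 109, 85]), (350, [90, 64, 49]), (354, [87, 58, 43]), (358, [84, 58, 43]), (362, [83, 57, 43]), (366, [88, 60, 45]), (370, [82, 57, 42]), (374, [155, 123, 87])]
```

```bash
python3 - <<'E'
from h import *
f=bot.grab_frame("wrist");im=f["pixels"]
m=((im[...,0]>228)&(im[...,2]>140)&(im[...,2]<235)).astype(np.uint8);m[:200]=0;m[290:]=0;m[:,:290]=0;m[:,370:]=0
n,l,st,c=cv2.connectedComponentsWithStats(m);i=1+np.argmax(st[1:,4]);print(st[i],c[i])
X=ray(f,c[i],.163);print(X,proj(f,[.5736,.1559,.163])); plan([X[0],X[1],.125],Ro.from_euler('xyz',[np.pi,0,np.radians(113)]))
E
```

```text
[ 310  222   36   36 1009] [327.17839445 239.57978196]
[0.5733 0.158  0.163 ] [326.37106173 242.56039523]
t 25.4 pos [0.5737 0.1539 0.2292] shift cm [ -0.04   0.41 -10.42] turn deg [ 0.1 -0.1  0.3] 0.3 q [ 0.34  0.67 -1.1   1.62  0.62  1.25 -0.49] F [-0.3 -1.1  0.3] w 0.0851 ff 0.0
```

```bash
python3 -m crank '{"travel":[[-0.1,0.1,-2],[-0.1,0.1,-4],[-0.1,0.1,-6],[-0.1,0.1,-8],[-0.1,0.1,-9]],"turn":[[0,0,0],[0,0,0],[0,0,0],[0,0,0],[0,0,0]],"gripper":[0,0,0,0,0]}' 20| grep -E "pos|rot|force"
python3 -m crank '{"travel":[[0,0,-0.5],[0,0,-1],[0,0,-1.5],[0,0,-1.5],[0,0,-1.5]],"turn":[[0,0,0],[0,0,0],[0,0,0],[0,0,0],[0,0,0]],"gripper":[0,0,0,0,0]}' 20| grep -E "pos|rot|force"
```

```text
position: [0.5736, 0.1556, 0.1408]
tool_rot: [3.142, 0.001, 1.968]
force: [-0.3, -0.0, -0.0]
finger_force: 0.0
position: [0.5739, 0.156, 0.1267]
tool_rot: [3.14, 0.001, 1.968]
force: [0.9, 0.7, 0.1]
finger_force: 0.0
```

```bash
python3 -m crank '{"travel":[[0,0,0],[0,0,0],[0,0,0],[0,0,0],[0,0,0]],"turn":[[0,0,0],[0,0,0],[0,0,0],[0,0,0],[0,0,0]],"gripper":[0.2,0.4,0.6,0.8,1]}' 70| grep -E "pos|rot|force|width"
python3 -m crank '{"travel":[[0,0,0],[0,0,0],[0,0,0],[0,0,0],[0,0,0]],"turn":[[0,0,0],[0,0,0],[0,0,0],[0,0,0],[0,0,0]],"gripper":[1,1,1,1,1]}' 80| grep -E "pos|rot|force|width"
```

```text
position: [0.5747, 0.1564, 0.127]
tool_rot: [3.139, 0.001, 1.968]
force: [4.5, 0.8, 5.6]
grip_width: 0.0234
finger_force: 68.5
position: [0.5747, 0.1563, 0.1271]
tool_rot: [3.138, 0.001, 1.968]
force: [2.9, 0.4, 5.4]
grip_width: 0.0228
finger_force: 78.3
```

```bash
python3 -m crank '{"travel":[[0,0,0.4],[0,0,1],[0,0,1.6],[0,0,2.3],[0,0,3]],"turn":[[0,0,0],[0,0,0],[0,0,0],[0,0,0],[0,0,0]],"gripper":[1,1,1,1,1]}' 80| grep -E "pos|force|width"
python3 -m crank '{"travel":[[0,0,0.6],[0,0,1.2],[0,0,1.8],[0,0,2.3],[0,0,2.55]],"turn":[[0,0,0],[0,0,0],[0,0,0],[0,0,0],[0,0,0]],"gripper":[1,1,1,1,1]}' 80| grep -E "pos|force|width"
python3 -m crank '{"travel":[[0,0,0],[0,0,0],[0,0,0],[0,0,0],[0,0,0]],"turn":[[0,0,0],[0,0,0],[0,0,0],[0,0,0],[0,0,0]],"gripper":[1,1,1,1,1]}' 80| grep -E "pos|force|width"
python3 - <<'E'
from h import *
s=bot.grab_frame("side");f=bot.grab_frame("wrist");t=bot.grab_frame("top")
for n,g in (("s",s),("f",f),("t",t)): np.savez(f"pics/end_{n}.npz",**{k:np.asarray(v) for k,v in g.items()})
for n,g in (("side",s),("wrist",f)):
    print(n,"clip",proj(g,[.6045,.083,.1655]).round(1),"tip",proj(g,[.5994,.0951,.1655]).round(1),"tip-10",proj(g,[.5994,.0951,.1555]).round(1),"armmid",proj(g,[.588,.122,.1655]).round(1))
E
```

```text
position: [0.5746, 0.1563, 0.1565]
force: [8.3, 3.6, -9.8]
grip_width: 0.0229
finger_force: 78.9
position: [0.5746, 0.1562, 0.1819]
force: [9.7, 5.1, -12.3]
grip_width: 0.0229
finger_force: 79.0
position: [0.5746, 0.1563, 0.1816]
force: [9.3, 4.0, -10.7]
grip_width: 0.0229
finger_force: 79.1
side clip [302.5 267. ] tip [304.5 272. ] tip-10 [304.7 275.6] armmid [309.3 283.7]
wrist clip [323. 396.] tip [322.9 377.5] tip-10 [323.  366.9] armmid [322.7 333.8]
```

```bash
python3 - <<'E'
from h import *
s=dict(np.load("pics/end_s.npz"));a=s["pixels"].astype(int);b=cv2.imread("pics/side0.png")[:,:,::-1].astype(int)
print("cols 296..322")
for v in range(258,292): print(v," ".join("%3d"%a[v,u].sum().__floordiv__(3) for u in range(296,323)))
E
```

```text
cols 296..322
258 187 173 124  56  42  43  41  41  42  42  44  44  44  44  43  46  47  55  81 110 126 137 144 120  61  44  43
259 187 170 109  51  42  46  45  43  41  43  45  46  46  44  43  58  75  95 133 171 187 190 188 164  88  46  40
260 188 166 103  50  42  49  54  46  42  48  45  48  49  44  51  88 122 132 153 178 190 194 193 177 126  62  43
261 187 164  88  48  41  48  53  48  44  43  43  45  44  45  61 113 143 139 159 180 190 193 194 189 160  73  44
262 185 157  84  46  40  43  46  47  42  44  43  45  44  44  69 118 144 139 161 182 191 192 189 181 151  69  44
263 165 129  71  47  45  43  41  43  42  44  42  44  44  47  75 121 141 140 165 184 191 192 177 131 100  51  44
264  79  69  55  53  51  46  40  41  44  43  44  47  46  49  84 126 139 140 168 185 192 192 170  92  56  45  45
265  54  55  54  55  53  48  40  38  43  42  45  44  44  50  89 128 137 144 170 187 193 192 169  88  50  43  42
266  53  55  54  56  53  49  40  41  42  44  44  45  45  62 105 138 140 147 173 189 192 192 169  86  50  45  41
267  55  53  53  55  53  50  41  43  43  44  45  43  53  92 132 142 139 151 17
[... 2021 characters left out ...]
 162 156 154 147 136 124 109
286 187 188 190 192 193 174 108  63  64  80 107 122 115 100 110 135 143 148 149 150 149 146 139 136 127 118 123
287 189 188 190 192 193 181 127  95 106 105 113 120 113  94  98 126 133 136 137 137 136 132 130 126 119 114 120
288 188 188 189 193 192 180 140 128 140 126 113 120 113  96  98 119 124 125 127 127 127 124 123 119 118 119 130
289 189 189 190 193 194 181 137 123 131 126 125 125 113 105 104 114 117 119 121 123 121 120 117 117 126 131 142
290 187 188 192 194 193 183 147 137 148 154 156 137 112 109 112 115 116 117 117 117 118 116 116 116 126 137 152
291 188 190 192 193 194 184 153 139 148 156 161 142 114 112 112 114 116 117 117 117 117 118 117 118 129 146 163
```

```bash
python3 - <<'E'
from h import *
s=dict(np.load("pics/end_s.npz"));a=s["pixels"].astype(int).sum(2)//3;b=cv2.imread("pics/side0.png").astype(int).sum(2)//3
E=s["extrinsics"];c=-E[:3,:3].T@E[:3,3];d=c[:2]-[.5737,.157];d/=np.linalg.norm(d)
P0=np.array([.5737,.157])+.014*d
p0=proj(s,[*P0,.120]);p1=proj(s,[*P0,.1755]);q1=proj(s,[*P0,.1655]);print(p0,p1,q1)
for n,I,p in (("start",b,p0),("now",a,p1)):
    u=int(round(p[0]));v=int(round(p[1]));print(n,u,[(k,[int(I[k,u+j]) for j in (-1,0,1)]) for k in range(v-9,v+10)])
E
```

```text
[316.11222789 321.2279307 ] [315.62753563 302.33108499] [315.71779016 305.84986593]
start 316 [(312, [109, 109, 112]), (313, [111, 110, 111]), (314, [109, 108, 111]), (315, [110, 110, 112]), (316, [111, 109, 113]), (317, [110, 110, 113]), (318, [107, 108, 105]), (319, [94, 92, 89]), (320, [76, 75, 77]), (321, [67, 73, 90]), (322, [69, 88, 112]), (323, [74, 101, 131]), (324, [95, 105, 128]), (325, [135, 115, 117]), (326, [131, 120, 114]), (327, [124, 116, 112]), (328, [126, 120, 107]), (329, [127, 123, 111]), (330, [125, 123, 115])]
now 316 [(293, [118, 118, 117]), (294, [119, 119, 119]), (295, [117, 118, 120]), (296, [118, 120, 121]), (297, [119, 119, 122]), (298, [120, 119, 123]), (299, [118, 119, 120]), (300, [111, 111, 105]), (301, [89, 91, 88]), (302, [75, 78, 85]), (303, [75, 94, 119]), (304, [83, 118, 140]), (305, [95, 127, 143]), (306, [98, 122, 143]), (307, [123, 121, 138]), (308, [135, 117, 126]), (309, [146, 134, 125]), (310, [146, 135, 123]), (311, [146, 138, 117])]
```

```bash
python3 -m crank '{"travel":[[0,0,0.1],[0,0,0.1],[0,0,0.1],[0,0,0.1],[0,0,0.1]],"turn":[[0,0,0],[0,0,0],[0,0,0],[0,0,0],[0,0,0]],"gripper":[1,1,1,1,1]}' 80| grep -E "pos|force|width"
python3 -m crank '{"travel":[[0,0,0],[0,0,0],[0,0,0],[0,0,0],[0,0,0]],"turn":[[0,0,0],[0,0,0],[0,0,0],[0,0,0],[0,0,0]],"gripper":[1,1,1,1,1]}' 80| grep -E "clock|pos|force|width"
python3 - <<'E'
from h import *
s=bot.grab_frame("side");b=cv2.imread("pics/side0.png")[:,:,::-1]
a=s["pixels"].astype(int).sum(2)//3
print([(k,int(a[k,316])) for k in range(297,304)])
# jar / figure unchanged check
t=bot.grab_frame("top");r=t["pixels"];b=cv2.imread("pics/top0.png")[:,:,::-1]
h=cv2.cvtColor(r,cv2.COLOR_RGB2GRAY)[255:300,365:415];g=cv2.cvtColor(np.ascontiguousarray(b),cv2.COLOR_RGB2GRAY)[265:288,380:404]
m=cv2.matchTemplate(h,g,cv2.TM_CCOEFF_NORMED);print(cv2.minMaxLoc(m),"start at (15,10)")
print(proj(t,[.505,-.224,.09]))
bot.job_done()
E
```

```text
position: [0.5745, 0.1562, 0.1826]
force: [10.7, 5.1, -11.8]
grip_width: 0.0226
finger_force: 79.1
clock: 30.05
position: [0.5746, 0.1563, 0.1826]
force: [8.6, 5.7, -11.7]
grip_width: 0.0226
finger_force: 79.1
[(297, 121), (298, 120), (299, 117), (300, 100), (301, 84), (302, 85), (303, 112)]
(-0.2626020312309265, 0.8700255751609802, (0, 22), (15, 12)) start at (15,10)
[391.68880121 278.7837512 ]
the job is handed in; nothing more can be done
```

The jar was tipped to 145° for about 1.5 s, set back upright in the middle of its mat and released. The rod is held about 55 mm up, my best estimate of the clip's height to 1–2 mm, though the gripper hid the pointer and clip at the end; I handed the job in at about 30 s and no verdict was shown.

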